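Fit the reference sphere to its bayonet mount and hold the collar home

ROBOT

A 6-joint arm with a two-finger parallel gripper is mounted at the origin on the work surface. World frame = base frame: x ahead of the robot, y to its left, z up, the work surface at z = 0. Lengths are in m, angles in rad, forces in N, time in s.
With the tool pointing down it reaches from about 0.375 to 0.975 m from the base axis. Payload 3.8 kg.
Tool frame: the origin (TCP) lies at the very end of the fingers, on their centre line; the grasp point (between the pads) lies 19 mm behind it (arm.hold_point_z is the distance from the TCP to the grasp point, in m); z points along the fingers, y is the direction in which the jaws open and shut (so a half turn about z gives the same grasp; the last joint's range is limited). The gripper opens to 85 mm and grips with 20 to 120 N. Pads are 22 mm wide; open, the fingers measure 114 mm over their backs; the gripper's body (76 mm by 85 mm) begins 54 mm behind the grasp point. The pads swing forward as they close: fully open they stand 13 mm farther back than shut.
Start: joints at [-1.28, 0.264, 1.604, -0, 1.274, -0.037], TCP at [0.217, -0.639, 0.231] pointing down, gripper open.
Joint ranges: [-2.63, 2.63], [-0.94, 2.18], [0.31, 2.57], [-1.31, 4.45], [0, 2.66], [-2.55, 2.55]. Speed limits (rad/s): [2.57, 2.57, 3.14, 3.14, 3.14, 3.14].

INTERFACE

Orientations are given as a unit quaternion [w, x, y, z].
In Python, from plant import arm gives the robot as it stands.
- The arm moves only by the shell command python3 -m inch 'ROWS' [OPENING] [FORCE]. ROWS is JSON, a list of rows, each a list of 2 entries, a list of its own where there are three numbers: the shift along the tool's x, y, z in mm, then the turn about the tool's z in rad. In form: [[[x, y, z], yaw], ...]. A call has 1 to 5 rows; each row shifts and turns the pose as measured when the row begins, along the tool's axes as they then stand; what a row does not reach is not made up. A row lasts 1/12 s, in which the tool goes at most 41.7 mm and 7.16 degrees, less where a joint would pass 70% of its speed; a pose out of reach is approached as far as the arm can. A call with a gripper value outside its range is refused whole. OPENING is the opening, from 0 (shut) to 1 (fully open), set as the call begins (- or left out, the last holds). The fingers move at their own pace and stop on an object; FORCE is the grip in N (left out, the last holds). Time passes only in rows, so rows that do not move let the fingers close. It gives the time, the measured TCP pose, the force and the opening at its end, in the units of the state.
- arm.sense(): the state, without advancing time (a new reading comes with each control period).
- arm.capture(name): name is "scene" or "side" or "wrist"; returns the picture (480x640x3 uint8, red, green, blue); there is no depth.
- arm.camera_params(name): a dict with "fov_y" (degrees; the focal length in pixels is half the picture's height over the tangent of half this angle, whatever the lens; pixels are square), "cx", "cy" (the principal point, pixels), "pose" (4x4, takes a point from camera to world coordinates). Camera axes: x right, y down, z forward; pixel columns grow to the right and rows downward; lengths in m; the calibration is good to about 2 mm. The wrist camera is an equidistant fisheye: a pixel r from the principal point sees the ray r / f radians off the axis. A picture is of the moment at which its call begins: read the wrist's pose just before it. camera_params takes no time and is no camera call; for the wrist camera it gives the pose at the moment of the call.
- arm.sign_off(): hands the job in, once; it reports no verdict.
The state is a dict: "t": time; "qpos": joint angles; "dq": joint speeds; "effort": joint torques, N m; "tcp_pos": TCP position; "tcp_rot": TCP orientation; "force": force on the tool from outside, world axes, zero at the start; "wrist_torque": the same for the moment, N m; "width": finger opening in m.
Only numpy, scipy, OpenCV 4.12 (cv2) and the standard library are available. Lean on these libraries where they do the work, as an engineer would, in place of code of your own. Each camera call takes 0.05 s, during which the arm holds its last target.

TASK

Take the reference sphere out of the wooden rack, plug its square tang fully home into the square socket of the mount and let go of it. Then put the knurled collar over it, turn the collar until its hidden keyways drop over the three pins, push it down against the spring until it is fully home on the sphere's flange, and finish while still holding it pushed home, so that I can check the seat with a feeler gauge. Leave the other things on the granite as they are.

Things in the scene. Friction and masses are not known exactly. Their poses are not given: they have to be found in the camera images.
- sphere: Reference sphere on its carrier: bright steel, white ceramic ball, 61 mm tall, about 0.12 kg, upright in one of the rack's two holes. Origin: centre of the underside of its tang, z up. Square tang 18 x 18 mm from 0 to 19 mm (foot chamfered 2 mm), its sides square to x and y; above it a round flange 39 mm across from 19 to 23 mm.
- sphere_body (a point): Centre of the sphere carrier's square body, the place to grip: 20 x 20 mm, sides square to x and y like the tang, from 9 mm below to 9 mm above this point, which lies 32 mm above the carrier's origin. Above it a thin stem and the ball, 16 mm across, its centre 21 mm above this point.
- spare: Dark steel artefact with the same tang, flange and body but a brass post for a head, in the other hole of the rack. Not needed: it stays in the rack. Origin at the underside of its tang.
- rack: Wooden rack, fixed, 72 mm (x) by 170 mm (y) by 30 mm high, origin at the centre of its underside. Two upright square holes 22 mm wide, 45 mm either side of the origin along y. An artefact hangs in its hole by its flange, which lies on the rack's top (artefact origin 11 mm above the granite), turned at most 0.1 rad from the rack's axes.
- mount: Bayonet mount bolted to the granite, origin at the centre of its underside, z up. Grey square foot plate 100 x 100 x 12 mm, on it a round steel spigot 40 mm across, up to 32 mm, with three pins around it, a brass spring ring round its foot and a square socket in its top.
- socket (a point): Centre of the mouth of the mount's square socket, on top of the spigot, 32 mm above the mount's origin. Socket 19.5 x 19.5 mm, 20 mm deep, sides square to the mount's x and y; the tang fits in any of four quarter turns. Home, the flange lies on the spigot: the sphere's origin is then 19 mm below this point.
- pin_tops (a point): Point on the mount's axis level with the tops of the three radial pins, 25 mm above the mount's origin. Pins 4 mm thick, standing 3.7 mm out of the spigot, 120 degrees apart; their clock position is not given (the dark ring carrying them may be set anywhere). A collar with its keyways beside the pins rests on them, its underside at this height.
- collar: Knurled pale nickel collar, 54 mm across, 30 mm high, about 0.22 kg, lying right way up on the granite. Origin: centre of its underside, z up its axis. Bore 42.4 mm up to 22 mm. In the bore three keyways 120 degrees apart, about 6.5 mm wide, from the underside to the lip: not visible from outside or above, clock position not given. A turn of up to 60 degrees either way finds the pins (play about 3 degrees each way).
- collar_top (a point): Centre of the collar's top face, 30 mm above its origin. The top 8 mm is a lip with a 33 mm hole, through which ball and square body pass up. Height of this point above the mount's origin: 55 mm resting on the pins; about 51 mm dropped over the pins, on the spring ring; 44 mm fully home, the lip on the flange of a seated sphere.
- thrust_ring (a joint): Brass spring ring round the foot of the spigot, 54 mm across, pushed down by the collar's underside: 0 when free (top 21 mm above the mount's origin), 0.007 m when the collar is home. Spring 2.6 N at 0, 8.5 N at 0.007 m; it lifts the collar again when let go.
- ring_gauge: Bystander: steel ring gauge 60 mm across, 18 mm high, on the granite; origin under its centre.
- caliper: Bystander: digital caliper lying on the granite, 235 mm long, 10 mm high.
- v_block: Bystander: dark steel V-block 70 x 50 x 40 mm.
- hex_key: Bystander: hex key 120 mm long, 6 mm thick, lying on the granite.
Things that resemble listed ones, but are neither listed nor needed, are in the scene too. What is shaped like the sphere but turquoise is not meant.

How it is judged:
By the outcome, as a careful person would: the job done as asked, in the order asked, and still so for the second after the job is handed in, while the arm keeps its last pose, push and grip.
It also fails if it takes over 72 s, if anything falls off the work surface, if the arm or the gripper's body presses on something with over 40 N, if the wrist force passes 120 N, or if a joint passes its speed limit or range.

## Working session

There is one attempt and no reset: what is moved stays moved. The work goes in short steps, Python scripts to look and compute and a shell command to move; the robot and the scene stay as the last step left them, time stands still between calls to the robot, and variables do not carry over. Pictures are saved under pics/ and viewed, and the job is handed in when it is done.

```bash
ls; mkdir -p pics; python3 - <<'E'
from plant import arm
import cv2,numpy as np
print(arm.sense(), arm.hold_point_z)
for n in ["scene","side","wrist"]:
    p=arm.camera_params(n); print(n,p["fov_y"],p["cx"],p["cy"],np.round(p["pose"],4).tolist())
    cv2.imwrite(f"pics/{n}0.png",arm.capture(n)[:,:,::-1])
E
```

```text
pics
{'t': 0.0, 'qpos': array([-1.27989635e+00,  2.64776936e-01,  1.60544018e+00, -3.59029543e-06,
        1.27366772e+00, -3.69211008e-02]), 'dq': array([-9.58869599e-04,  9.04470583e-05,  9.50929021e-04,  3.63012817e-04,
        8.57064471e-04,  8.57647662e-04]), 'effort': array([ 2.11604900e-03, -5.15109408e+01, -3.67313647e+01, -4.18812078e-06,
        1.27933591e-02,  1.75169464e-05]), 'tcp_pos': array([ 0.21710423, -0.63833604,  0.22991025]), 'tcp_rot': array([-1.13664713e-03,  9.86595982e-01,  1.63177985e-01, -1.46852935e-04]), 'force': array([0.22188622, 0.32029635, 0.13723846]), 'wrist_torque': array([ 0.01566695, -0.01694647, -0.03668011]), 'width': 0.0852548242226855} 0.0187
scene 48.076236335119255 316.6176423586049 241.40579831534484 [[-0.3526, 0.5299, -0.7713, 1.2706], [0.9356, 0.1854, -0.3004, 0.3011], [-0.0162, -0.8276, -0.5611, 0.5785], [0.0, 0.0, 0.0, 1.0]]
side 53.40101349312149 320.6196176411953 239.5380842827283 [[0.8267, -0.3234, 0.4604, 0.1549], [-0.5626, -0.4599, 0.6871, -0.5409], [-0.0104, -0.827, -0.5621, 0.5345], [0.0, 0.0, 0.0, 1.0]]
wrist 65.70646984690485 324.2334866623712 239.3945156094825 [[0.3219, -0.9068, -0.2724, 0.2872], [-0.9468, -0.3084, -0.0922, -0.6152], [-0.0004, 0.2875, -0.9578, 0.3726], [0.0, 0.0, 0.0, 1.0]]
```

View pics/scene0.png

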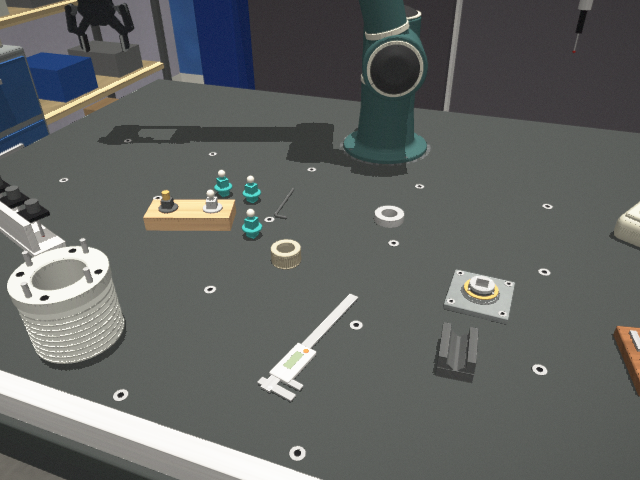

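View pics/side0.png

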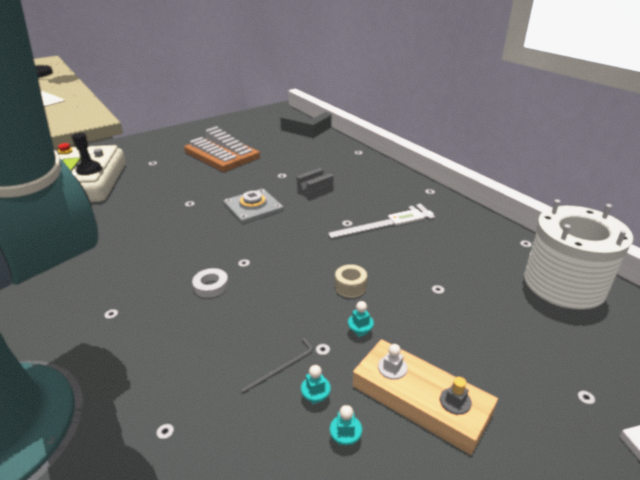

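View pics/wrist0.png

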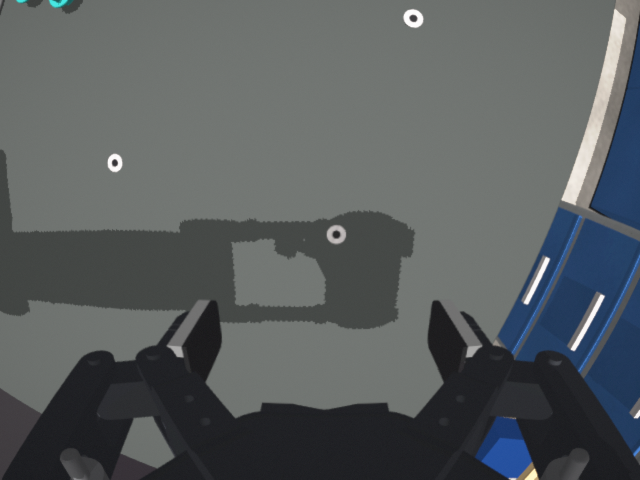

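Scene view: sphere in the rack at about (211,194), the spare at (166,200), collar at (286,253), mount at (482,292). In the side view these are at (393,352), (459,385), (351,280) and (253,200). The turquoise lookalikes stand between rack and collar.

```bash
cat > h.py <<'E'
import numpy as np,cv2
from plant import arm
def ray(p,uv,fish=False):
    f=240/np.tan(np.radians(p["fov_y"]/2)); x=uv[0]-p["cx"]; y=uv[1]-p["cy"]
    if fish:
        r=np.hypot(x,y); th=r/f
        d=np.array([np.sin(th)*x/max(r,1e-9),np.sin(th)*y/max(r,1e-9),np.cos(th)])
    else: d=np.array([x/f,y/f,1.])
    P=np.array(p["pose"]); d=P[:3,:3]@d; return P[:3,3],d/np.linalg.norm(d)
def plane(p,uv,z,fish=False):
    o,d=ray(p,uv,fish); return o+d*(z-o[2])/d[2]
def tri(rs):
    A=np.zeros((3,3));b=np.zeros(3)
    for o,d in rs:
        M=np.eye(3)-np.outer(d,d);A+=M;b+=M@o
    x=np.linalg.solve(A,b); return x,[np.linalg.norm((np.eye(3)-np.outer(d,d))@(x-o)) for o,d in rs]
def proj(p,X,fish=False):
    P=np.array(p["pose"]); c=P[:3,:3].T@(np.array(X)-P[:3,3]); f=240/np.tan(np.radians(p["fov_y"]/2))
    if fish:
        r=np.hypot(c[0],c[1]); th=np.arctan2(r,c[2]); return np.array([p["cx"]+f*th*c[0]/r,p["cy"]+f*th*c[1]/r])
    return np.array([p["cx"]+f*c[0]/c[2],p["cy"]+f*c[1]/c[2]])
E
python3 - <<'E'
from h import *
a=cv2.imread('pics/scene0.png');b=cv2.imread('pics/side0.png')
def crop(im,x0,y0,w,h,s): return cv2.resize(im[y0:y0+h,x0:x0+w],None,fx=s,fy=s,interpolation=cv2.INTER_CUBIC)
top=np.hstack([crop(a,140,180,100,60,4),crop(a,440,260,80,60,4)])
bot=np.hstack([crop(b,350,330,100,60,4),crop(b,215,180,80,60,4)])
cv2.imwrite('pics/crops0.png',np.vstack([top,bot]))
sc=arm.camera_params("scene");sd=arm.camera_params("side")
print(tri([ray(sc,(211,194)),ray(sd,(393,350))]))
print(tri([ray(sc,(482,285)),ray(sd,(253,197))]))
print(tri([ray(sc,(286,247)),ray(sd,(351,272))]))
E
```

```text
(array([ 0.47422464, -0.23121172,  0.06255566]), [np.float64(0.00016252705323216383), np.float64(0.00016252705323220818)])
(array([0.54285112, 0.30255638, 0.02696952]), [np.float64(0.0008572652808594546), np.float64(0.0008572652808594693)])
(array([ 0.553815  , -0.03707774,  0.03164209]), [np.float64(0.00017955764766903776), np.float64(0.00017955764766906432)])
```

View pics/crops0.png

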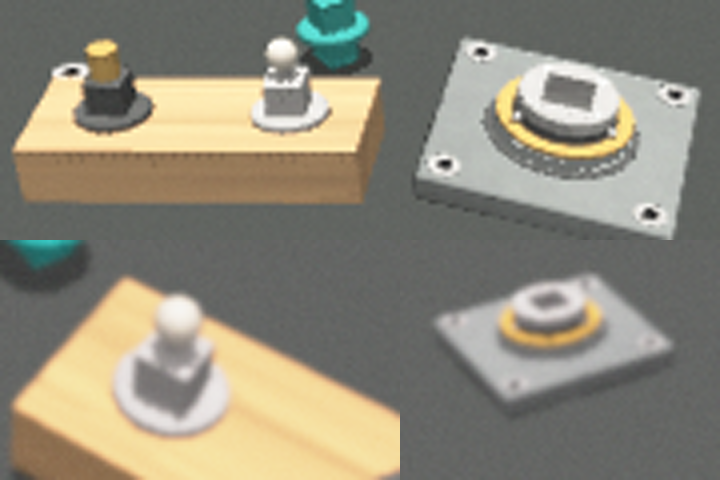

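```bash
python3 -m inch '[[[31,-25,0],0],[[31,-25,0],0],[[31,-25,0],0],[[31,-25,0],0],[[31,-25,0],0]]' 1 ; python3 -m inch '[[[31,-25,0],0],[[31,-25,0],0],[[31,-25,0],0],[[31,-25,0],0],[[31,-25,0],0]]'
python3 - <<'E'
from h import *
sc=arm.camera_params("scene")
a=plane(sc,(147,230),0);b=plane(sc,(233,230),0);print(a,b,np.arctan2(*(b-a)[[0,1]]),np.linalg.norm(a-b))
E
```

```text
t: 0.57
tcp_pos: [0.3215, -0.471, 0.2261]
tcp_rot: [-0.001, 0.988, 0.157, -0.002]
force: [1.3, 0.3, 0.1]
width: 0.0854
t: 0.98
tcp_pos: [0.4323, -0.2946, 0.2247]
tcp_rot: [-0.002, 0.988, 0.156, -0.002]
force: [2.0, -0.6, 0.7]
width: 0.0853
[ 0.5493028  -0.34264008  0.        ] [ 0.49250125 -0.17967297  0.        ] -0.33537902373829265 0.17258242159783935
```

```bash
python3 -m inch '[[[25,-27,0],0],[[25,-27,0],0],[[0,0,0],0]]'
python3 - <<'E'
from h import *
p=arm.camera_params("wrist");s=arm.sense()
im=arm.capture("wrist");cv2.imwrite('pics/w1.png',im[:,:,::-1])
print(s['tcp_pos'],s['tcp_rot'],s['force'])
np.save('w1.npy',p["pose"])
sc=arm.camera_params("scene");sd=arm.camera_params("side")
for u,v in [((250,213),(361,308)),((252,181),(316,371)),((221,175),(346,411))]: print(tri([ray(sc,u),ray(sd,v)]))
E
```

```text
t: 1.23
tcp_pos: [0.4667, -0.2182, 0.2243]
tcp_rot: [-0.004, 0.987, 0.159, -0.001]
force: [-0.4, -0.7, -0.3]
width: 0.0856
[ 0.46668616 -0.21821731  0.22427359] [-0.0036913   0.98734758  0.15852475 -0.00101418] [-0.38956047 -0.6874552  -0.309898  ]
(array([ 0.49794656, -0.1344702 ,  0.05144683]), [np.float64(1.4627819298563428e-05), np.float64(1.462781929856501e-05)])
(array([ 0.37742383, -0.19174096,  0.04928387]), [np.float64(0.001621152128549588), np.float64(0.0016211521285495252)])
(array([ 0.37390801, -0.26486955,  0.05060259]), [np.float64(0.0009161395342587997), np.float64(0.0009161395342588124)])
```

View pics/w1.png

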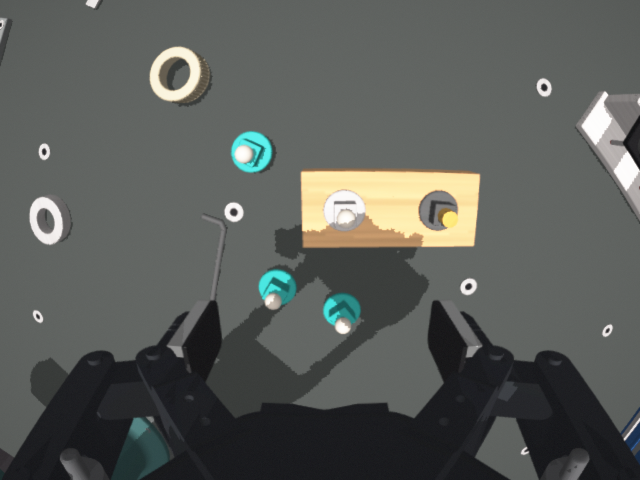

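```bash
python3 - <<'E'
from h import *
im=cv2.imread('pics/w1.png');cv2.imwrite('pics/w1z.png',cv2.resize(im[160:260,290:400],None,fx=6,fy=6,interpolation=cv2.INTER_CUBIC))
p=arm.camera_params("wrist");p["pose"]=np.load('w1.npy')
hsv=cv2.cvtColor(im,cv2.COLOR_BGR2HSV)
m=cv2.inRange(hsv,(0,90,60),(40,255,255)); m[:160]=0;m[260:]=0;m[:,:290]=0;m[:,490:]=0
m=cv2.morphologyEx(m,cv2.MORPH_CLOSE,np.ones((5,5)))
c=max(cv2.findContours(m,0,1)[0],key=cv2.contourArea)
ap=cv2.approxPolyDP(cv2.convexHull(c),6,True)[:,0];print(ap.tolist())
for u in ap: print(plane(p,u,.03,True),plane(p,u,0,True))
E
```

```text
[[479, 174], [473, 245], [303, 246], [304, 169]]
[ 0.54929178 -0.34661132  0.03      ] [ 0.55035856 -0.35999872  0.        ]
[ 0.48171197 -0.36960688  0.03      ] [ 0.47675811 -0.38504294  0.        ]
[ 0.42774616 -0.20904375  0.03      ] [ 0.41798452 -0.21017535  0.        ]
[ 0.49789103 -0.18791881  0.03      ] [ 0.49437855 -0.18716841  0.        ]
```

View pics/w1z.png

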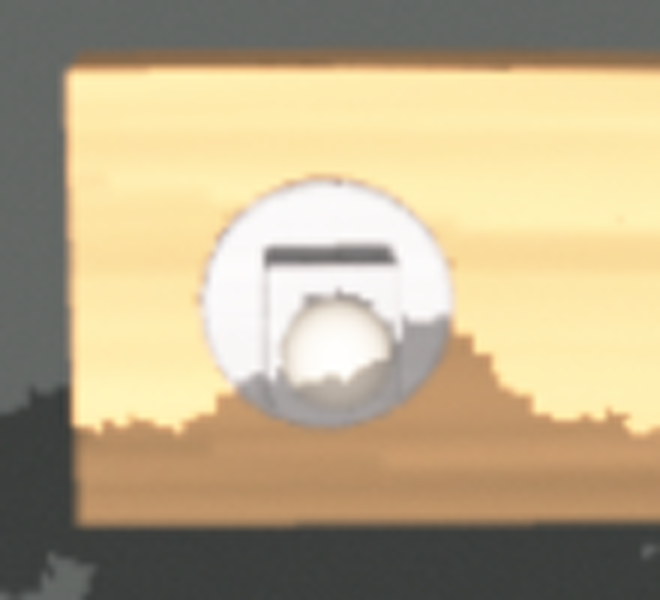

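```bash
python3 - <<'E'
from h import *
p=arm.camera_params("wrist");p["pose"]=np.load('w1.npy')
s=arm.sense();R=p["pose"]
print('flange',plane(p,(344.5,210.3),.034,True),'ball',plane(p,(346,218.3),.064,True))
a=plane(p,(334.3,203.7),.052,True);b=plane(p,(356.2,203.7),.052,True)
print('body edge',np.linalg.norm(a-b),np.degrees(np.arctan2(*(a-b)[[1,0]])))
a=plane(p,(301.8,171.6),.03,True);b=plane(p,(478.5,174),.03,True)
print('rack edge',np.linalg.norm(a-b),np.degrees(np.arctan2(*(a-b)[[1,0]])))
w,x,y,z=s['tcp_rot']; print('tool x deg',np.degrees(2*np.arctan2(y,x)))
E
```

```text
flange [ 0.47378181 -0.23474798  0.034     ] ball [ 0.47341918 -0.23471458  0.064     ]
body edge 0.018934000021464472 108.51628465066958
rack edge 0.16830196494678445 108.74889272060226
tool x deg 18.259947959873845
```

```bash
python3 -m inch '[[[1,6,30],0.004],[[1,6,30],0],[[0,5,30],0],[[0,0,20],0],[[0,0,0],0]]' 0.7
python3 - <<'E'
from h import *
p=arm.camera_params("wrist");s=arm.sense()
im=arm.capture("wrist");cv2.imwrite('pics/w2.png',im[:,:,::-1])
np.save('w2.npy',p["pose"]); print(s['tcp_pos'],s['tcp_rot'])
E
```

```text
t: 1.7
tcp_pos: [0.4747, -0.2395, 0.1139]
tcp_rot: [0.001, 0.987, 0.158, 0.001]
force: [-1.1, 0.9, -0.8]
width: 0.06
[ 0.47468499 -0.23954084  0.11386045] [0.00111622 0.98737057 0.15842078 0.00098749]
```

View pics/w2.png

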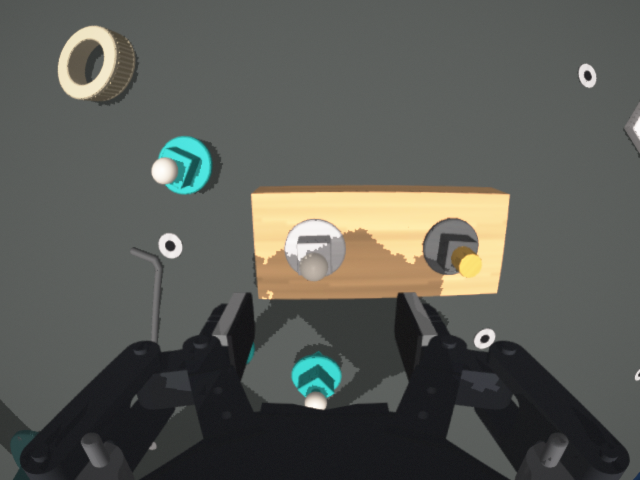

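```bash
python3 - <<'E'
from h import *
from scipy.spatial.transform import Rotation as R
im=cv2.imread('pics/w2.png');cv2.imwrite('pics/w2z.png',cv2.resize(im[210:290,275:355],None,fx=7,fy=7,interpolation=cv2.INTER_CUBIC))
p=arm.camera_params("wrist");p["pose"]=np.load('w2.npy')
s=arm.sense();w=s['tcp_rot'];T=R.from_quat([w[1],w[2],w[3],w[0]])
for n,u,z in [('flange',(315,249),.034),('ball',(314,267),.064)]:
    X=plane(p,u,z,True);print(n,X,T.inv().apply(X-s['tcp_pos'])*1000)
# where scene cam sees tool etc.
E
```

```text
flange [ 0.47389977 -0.23449163  0.034     ] [ 0.20437922 -5.92492061 81.41843314]
ball [ 0.47325577 -0.23472837  0.064     ] [-0.40722486 -5.79272097 51.41711227]
```

View pics/w2z.png

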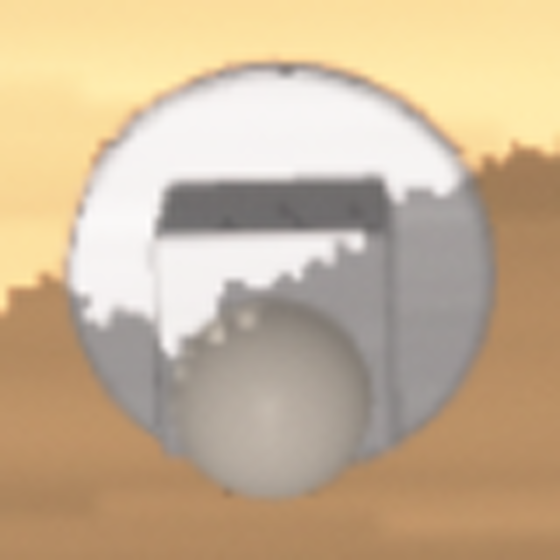

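```bash
python3 -m inch '[[[0,-3,20],0],[[0,-3,20],0],[[0,0,18],0],[[0,0,12],0],[[0,0,4],0]]' 0.6;python3 -m inch '[[[0,0,0],0],[[0,0,0],0]]'
```

```text
t: 2.17
tcp_pos: [0.4786, -0.2418, 0.0481]
tcp_rot: [0.006, 0.988, 0.156, 0.007]
force: [-0.4, 1.2, -0.6]
width: 0.0512
t: 2.33
tcp_pos: [0.479, -0.243, 0.0492]
tcp_rot: [0.007, 0.988, 0.156, 0.007]
force: [-0.6, 0.2, -0.4]
width: 0.0512
```

```bash
python3 -m inch '[[[0,0,0],0]]';python3 -m inch '[[[0,-6,0],0]]';python3 -m inch '[[[0,0,0],0]]'
```

```text
t: 2.42
tcp_pos: [0.4797, -0.2436, 0.0504]
tcp_rot: [0.007, 0.988, 0.156, 0.008]
force: [0.6, -0.0, -0.0]
width: 0.0508
t: 2.5
tcp_pos: [0.4793, -0.2391, 0.0518]
tcp_rot: [0.008, 0.988, 0.155, 0.009]
force: [-0.2, 0.1, -0.4]
width: 0.051
t: 2.58
tcp_pos: [0.4793, -0.2386, 0.0526]
tcp_rot: [0.008, 0.988, 0.155, 0.009]
force: [0.3, 1.1, -0.1]
width: 0.0514
```

```bash
cat > st.py <<'E'
from h import *
from scipy.spatial.transform import Rotation as R
s=arm.sense();w=s['tcp_rot'];T=R.from_quat([w[1],w[2],w[3],w[0]]).as_matrix()
print('t %.2f q'%s['t'],np.round(s['qpos'],4),'dq',np.round(s['dq'],3),'tcp',np.round(s['tcp_pos']*1000,1),'xdeg %.2f'%np.degrees(np.arctan2(T[1,0],T[0,0])),'tilt(z in world)',np.round(T[:2,2],4),'F',np.round(s['force'],1),'w %.4f'%s['width'])
E
python3 st.py; python3 -c "
from plant import arm
arm.capture('side')"; python3 st.py;python3 -m inch '[[[0,0,0],0]]'; python3 st.py;python3 -m inch '[[[0,0,0],0],[[0,0,0],0]]'; python3 st.py
```

```text
t 2.58 q [-0.507   0.1694  2.0796 -0.0029  0.868   0.7536] dq [-0.011 -0.005 -0.031 -0.01  -0.008 -0.008] tcp [ 479.3 -238.6   52.6] xdeg 17.89 tilt(z in world) [ 0.0204 -0.0139] F [ 0.3  1.1 -0.1] w 0.0514
t 2.63 q [-0.5072  0.1694  2.0788 -0.0033  0.8674  0.7533] dq [-0.002  0.005 -0.004 -0.004 -0.009 -0.005] tcp [ 479.9 -239.2   52.9] xdeg 17.91 tilt(z in world) [ 0.0215 -0.0148] F [-0.1  0.1 -0.3] w 0.0513
t: 2.72
tcp_pos: [0.4803, -0.2392, 0.0535]
tcp_rot: [0.009, 0.988, 0.156, 0.01]
force: [-0.3, -0.3, 1.0]
width: 0.0513
t 2.72 q [-0.5068  0.1684  2.0786 -0.0033  0.8675  0.7533] dq [ 0.005 -0.017 -0.006  0.001  0.004  0.001] tcp [ 480.3 -239.2   53.5] xdeg 17.93 tilt(z in world) [ 0.0225 -0.0154] F [-0.3 -0.3  1. ] w 0.0513
t: 2.88
tcp_pos: [0.4808, -0.2392, 0.0544]
tcp_rot: [0.01, 0.988, 0.156, 0.011]
force: [-0.4, -0.0, 0.3]
width: 0.0513
t 2.88 q [-0.5064  0.1673  2.0781 -0.0033  0.8675  0.7533] dq [ 0.002 -0.004 -0.001  0.001  0.     0.   ] tcp [ 480.8 -239.2   54.4] xdeg 17.96 tilt(z in world) [ 0.0238 -0.0161] F [-0.4 -0.   0.3] w 0.0513
```

```bash
python3 -m inch '[[[0,-3,-30],0],[[0,0,-30],0]]' >/dev/null; python3 st.py;python3 -m inch '[[[0,0,0],0]]' >/dev/null; python3 st.py
```

```text
t 3.05 q [-0.5021  0.0889  2.05   -0.0032  0.989   0.7572] dq [-0.003 -0.42  -0.223 -0.005  0.723 -0.005] tcp [ 473.3 -232.5  108.3] xdeg 17.95 tilt(z in world) [ 0.0108 -0.0089] F [-0.2 -0.4  0.9] w 0.0512
t 3.13 q [-0.5019  0.0841  2.0444 -0.0032  0.9911  0.7572] dq [ 0.003  0.037  0.042  0.002 -0.047  0.003] tcp [ 476.5 -234.1  113.6] xdeg 17.96 tilt(z in world) [ 0.0181 -0.013 ] F [ 1.  -1.4  1.2] w 0.0513
```

```bash
for i in 1 2 ; do python3 -m inch '[[[0,0,0],0],[[0,0,0],0]]' >/dev/null; python3 st.py; done;  python3 -m inch '[[[0,0,5],0],[[0,0,5],0],[[0,0,5],0],[[0,0,5],0],[[0,0,5],0]]' >/dev/null; python3 st.py
```

```text
t 3.30 q [-0.5018  0.0822  2.0435 -0.0033  0.9906  0.7572] dq [ 0.002  0.001  0.013  0.003 -0.003 -0.   ] tcp [ 477.4 -234.6  115. ] xdeg 17.97 tilt(z in world) [ 0.0209 -0.0146] F [ 0.3 -0.5 -0.1] w 0.0513
t 3.47 q [-0.5019  0.0835  2.045  -0.0033  0.9896  0.7572] dq [-0.001  0.011  0.013 -0.001 -0.004 -0.   ] tcp [ 476.6 -234.2  113.6] xdeg 17.97 tilt(z in world) [ 0.0193 -0.0137] F [-0.2  0.3  0.8] w 0.0513
t 3.88 q [-0.5022  0.1212  2.0672 -0.0034  0.9346  0.7572] dq [-0.001  0.097  0.055 -0.    -0.133 -0.001] tcp [ 475.3 -233.7   83.4] xdeg 17.96 tilt(z in world) [ 0.015  -0.0113] F [0.5 0.8 0.5] w 0.0512
```

```bash
python3 -m inch '[[[-1,0,8],0],[[-1,0,8],0],[[-0.5,0,8],0],[[0,0,7],0],[[0,0,6],0]]' >/dev/null; python3 st.py;python3 -m inch '[[[0,0,2],0]]'>/dev/null; python3 st.py
```

```text
t 4.30 q [-0.5064  0.1769  2.0969 -0.0036  0.8517  0.7535] dq [-0.003  0.121  0.047 -0.001 -0.16   0.   ] tcp [ 472.3 -234.5   41.1] xdeg 17.95 tilt(z in world) [ 0.0128 -0.0102] F [0.9 0.6 0.3] w 0.0510
t 4.38 q [-0.5065  0.1818  2.0993 -0.0036  0.8466  0.7535] dq [-0.002  0.044  0.014  0.001 -0.053 -0.002] tcp [ 471.4 -234.1   37.4] xdeg 17.95 tilt(z in world) [ 0.0109 -0.0091] F [-0.4 -0.1  0.1] w 0.0512
```

```bash
python3 -m inch '[[[1.5,0,0],0],[[0,0,0],0],[[0,0,0],0]]' 0 40 >/dev/null; python3 st.py;python3 -m inch '[[[0,0,0],0],[[0,0,0],0]]'>/dev/null; python3 st.py
```

```text
t 4.63 q [-0.5043  0.1853  2.0969 -0.0037  0.847   0.7558] dq [ 0.001  0.001 -0.007  0.004 -0.017  0.004] tcp [ 472.6 -233.5   36.6] xdeg 17.95 tilt(z in world) [ 0.0095 -0.0084] F [-0.7  1.  -0.5] w 0.0189
t 4.80 q [-0.504   0.1847  2.0962 -0.0036  0.8471  0.7558] dq [-0.    -0.003 -0.004 -0.     0.002 -0.   ] tcp [ 473.2 -233.6   37.3] xdeg 17.96 tilt(z in world) [ 0.0106 -0.009 ] F [-0.3 -0.1 -1. ] w 0.0192
```

```bash
python3 -m inch '[[[0,0,-8],0],[[0,0,-15],0],[[0,0,-25],0],[[0,0,-25],0],[[0,0,-25],0]]' >/dev/null; python3 st.py; python3 -c "
from h import *
cv2.imwrite('pics/s3.png',arm.capture('side')[:,:,::-1]);cv2.imwrite('pics/c3.png',arm.capture('scene')[:,:,::-1])"; python3 st.py
```

```text
t 5.22 q [-0.5035  0.0563  2.0323 -0.0034  1.053   0.7555] dq [ 0.002 -0.363 -0.264  0.002  0.629 -0.002] tcp [ 467.1 -230.1  133.9] xdeg 17.96 tilt(z in world) [-0.0013 -0.0026] F [ 0.6 -0.2 -1.2] w 0.0185
t 5.32 q [-0.5035  0.0526  2.0265 -0.0034  1.051   0.7555] dq [-0.001  0.04   0.048  0.    -0.049 -0.   ] tcp [ 471.2 -232.3  138.6] xdeg 17.97 tilt(z in world) [ 0.0086 -0.0081] F [ 0.9 -0.  -0.3] w 0.0189
```

View pics/s3.png

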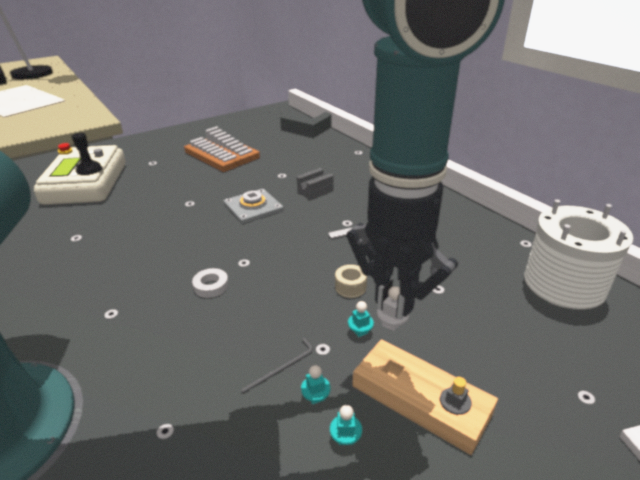

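```bash
python3 - <<'E'
from h import *
sc=arm.camera_params("scene");sd=arm.camera_params("side")
P=[plane(sc,u,.012) for u in [(455,269.5),(514.5,283),(443.8,304)]]
print(P)
d=P[1]-P[0];print(np.linalg.norm(d),np.degrees(np.arctan2(d[1],d[0])))
d=P[2]-P[0];print(np.linalg.norm(d),np.degrees(np.arctan2(d[1],d[0])))
print(tri([ray(sc,(482.5,283)),ray(sd,(252.5,195))]), plane(sc,(482.5,283),.032),plane(sd,(252.5,195),.032))
E
```

```text
[array([0.49386573, 0.25452991, 0.012     ]), array([0.49856083, 0.35325006, 0.012     ]), array([0.59119741, 0.25174232, 0.012     ])]
0.09883173406306346 87.27708526252754
0.0973715836483811 -1.6405093634891215
(array([0.54269165, 0.3029812 , 0.03146295]), [np.float64(0.0004063380044751012), np.float64(0.0004063380044751674)]) [0.54286629 0.3032246  0.032     ] [0.54227184 0.30140094 0.032     ]
```

```bash
python3 -m inch '[[[11,-36,0],0.07],[[9,-37,0],0.07],[[6,-37,0],0.07],[[4,-38,0],0.07],[[1,-38,0],0.07]]' >/dev/null; python3 st.py;  python3 -m inch '[[[-1,-38,0],0],[[-1,-38,0],0],[[-1,-38,0],0],[[-1,-38,0],0],[[-1,-38,0],0]]' >/dev/null; python3 st.py
```

```text
t 5.73 q [-0.1389 -0.0521  2.1284 -0.014   1.0455  1.503 ] dq [ 0.988 -0.107  0.113 -0.022 -0.011  1.882] tcp [473.3 -45.3 140.1] xdeg -3.67 tilt(z in world) [ 0.018  -0.0147] F [ 1.9 -0.3 -2.1] w 0.0189
t 6.15 q [ 0.2743  0.0079  2.077  -0.0223  1.0433  1.926 ] dq [ 0.938  0.3   -0.287 -0.02  -0.01   0.939] tcp [477.4 153.3 136.5] xdeg -3.99 tilt(z in world) [ 0.0182 -0.0149] F [ 1.4 -0.5 -0.7] w 0.0192
```

```bash
python3 -m inch '[[[-5,-36,-5],0],[[-5,-36,-5],-0.02],[[-5,-32,-5],-0.02],[[-3,-20,-5],0],[[0,-8,0],0]]' >/dev/null; python3 -m inch '[[[0,0,0],0],[[0,0,0],0]]' >/dev/null; python3 st.py; python3 - <<'E'
from h import *
p=arm.camera_params("wrist");im=arm.capture("wrist");cv2.imwrite('pics/w4.png',im[:,:,::-1]);np.save('w4.npy',p["pose"])
E
```

```text
t 6.73 q [ 0.5438  0.0896  1.9599 -0.0228  1.0863  2.143 ] dq [ 0.007  0.008  0.007 -0.005 -0.003 -0.001] tcp [461.2 299.7 152.1] xdeg -1.02 tilt(z in world) [ 0.0155 -0.0142] F [-0.1 -0.4 -1.2] w 0.0194
```

View pics/w4.png

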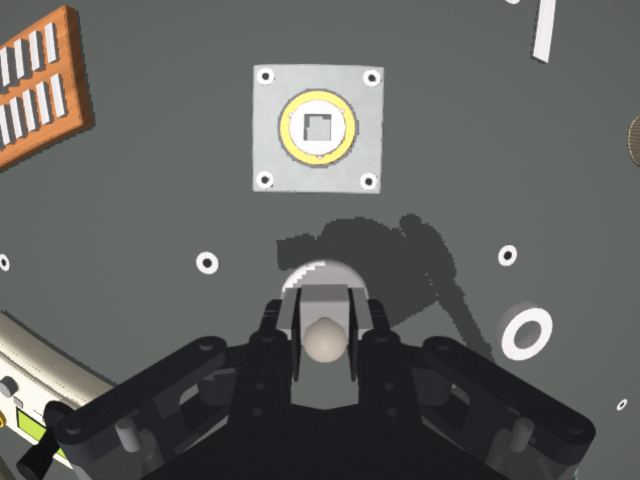

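```bash
python3 - <<'E'
from h import *
im=cv2.imread('pics/w4.png')
A=cv2.resize(im[75:180,265:370],(600,600),interpolation=cv2.INTER_CUBIC)
cv2.imwrite('pics/w4z.png',A)
hsv=cv2.cvtColor(im,cv2.COLOR_BGR2HSV)
m=cv2.inRange(hsv,(20,100,80),(40,255,255));m[:75]=0;m[180:]=0
c=max(cv2.findContours(m,0,1)[0],key=cv2.contourArea);print('ring',cv2.fitEllipse(c))
E
```

```text
ring ((317.1820068359375, 127.28146362304688), (72.12748718261719, 73.0748062133789), 91.89075469970703)
```

View pics/w4z.png

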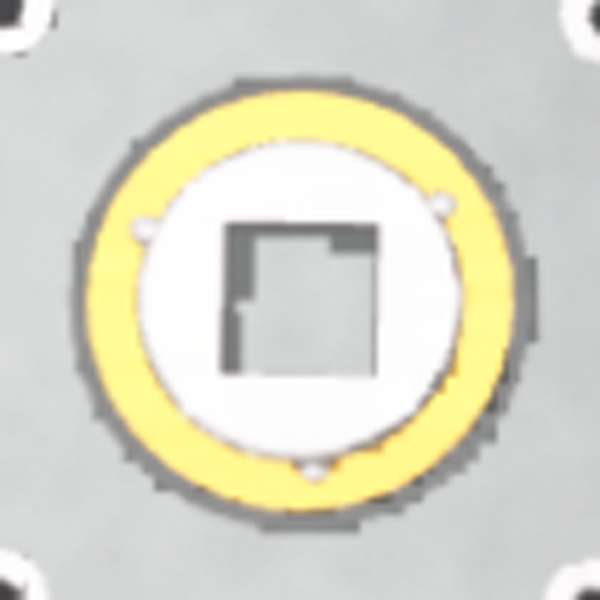

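```bash
python3 - <<'E'
from h import *
from scipy.spatial.transform import Rotation as R
p=arm.camera_params("wrist");p["pose"]=np.load('w4.npy')
s=arm.sense();w=s['tcp_rot'];T=R.from_quat([w[1],w[2],w[3],w[0]])
z=lambda a:(265+a[0]/5.714,75+a[1]/5.714)
S=plane(p,(317.5,127.3),.032,True);print('socket',S,'ring',plane(p,(317.2,127.3),.021,True))
for a,b in [((222,224),(378,227)),((222,375),(375,375)),((222,224),(222,375)),((378,227),(376,375))]:
    A=plane(p,z(a),.032,True);B=plane(p,z(b),.032,True);d=B-A;print(np.linalg.norm(d),np.degrees(np.arctan2(d[1],d[0])))
for u in [(443,205),(145,230),(313,470)]:
    A=plane(p,z(u),.025,True)-S;print('pin',np.hypot(A[0],A[1]),np.degrees(np.arctan2(A[1],A[0])))
# plate corners z .012
c=[plane(p,u,.012,True) for u in [(253,66),(383,68),(380,192),(254,190)]]
print(np.mean(c,0)); 
for i in range(4):
    d=c[(i+1)%4]-c[i];print('plate',np.linalg.norm(d),np.degrees(np.arctan2(d[1],d[0])))
B=plane(p,(325,340.5),s['tcp_pos'][2]+.0267,True);print('ball in tool',T.inv().apply(B-s['tcp_pos'])*1000,'tcp',s['tcp_pos'])
print('socket in tool',T.inv().apply(S-s['tcp_pos'])*1000)
E
python3 - <<'E'
import cv2
im=cv2.imread('pics/w4.png');cv2.imwrite('pics/w4b.png',cv2.resize(im[240:400,250:400],None,fx=4,fy=4,interpolation=cv2.INTER_CUBIC)[:600])
E
```

```text
socket [0.53976772 0.30092268 0.032     ] ring [0.54006175 0.30115756 0.021     ]
0.01905621175237573 -92.33188970825195
0.01878442571456185 -91.22978866697206
0.018775191954297717 178.73736696878734
0.018408534823667812 178.28413518635148
pin 0.021725749850294705 -56.677358849827506
pin 0.02152539097872951 63.68607527957611
pin 0.021712057947326984 -176.81902636090797
[0.54002739 0.30101682 0.012     ]
plate 0.09843580223245821 -92.08818718439171
plate 0.09664757098635603 178.2745246682241
plate 0.0978552071884775 87.81722169675554
plate 0.09649145247818407 -1.3800414413029671
ball in tool [  0.58844711  -0.06022745 -26.69758328] tcp [0.46119818 0.29924135 0.15184738]
socket in tool [ 76.67445789  -4.83842533 120.98351166]
```

View pics/w4b.png

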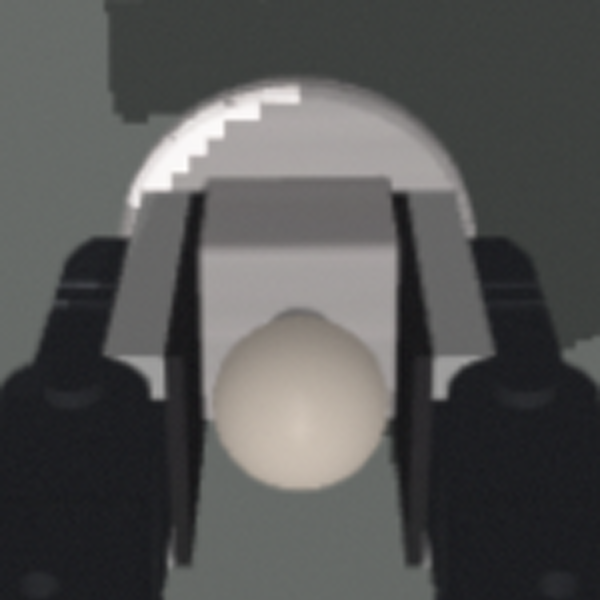

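```bash
python3 -m inch '[[[6,-1,15],0.006],[[6,-1,15],0.006],[[6,-1,15],0],[[6,-1,12],0],[[3,0,6],0]]' >/dev/null; python3 -m inch '[[[0,0,0],0],[[0,0,0],0]]' >/dev/null; python3 st.py; python3 - <<'E'
from h import *
p=arm.camera_params("wrist");im=arm.capture("wrist");cv2.imwrite('pics/w5.png',im[:,:,::-1]);np.save('w5.npy',p["pose"])
s=arm.sense()
from scipy.spatial.transform import Rotation as R
print(proj(p,(.5413,.302,.032),True))
cv2.imwrite('pics/s5.png',arm.capture('side')[:,:,::-1])
E
```

```text
t 7.37 q [ 0.5046  0.203   1.9666 -0.0272  0.97    2.1326] dq [-0.022  0.011  0.009 -0.002 -0.001 -0.005] tcp [491.5 290.9  85.4] xdeg -2.39 tilt(z in world) [ 0.0127 -0.0186] F [ 1.   0.2 -1.5] w 0.0193
[297.17727249 178.83205129]
```

View pics/w5.png

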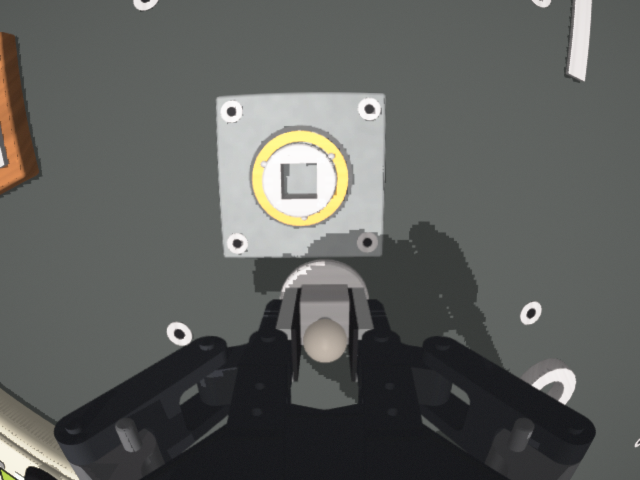

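```bash
cat > sock.py <<'E'
import sys
from h import *
from scipy.spatial.transform import Rotation as R
n=sys.argv[1];u=eval(sys.argv[2])
p=arm.camera_params("wrist");p["pose"]=np.load(n+'.npy');s=arm.sense()
S=plane(p,u,.032,True);print('socket',S)
E
python3 - <<'E'
from h import *
im=cv2.imread('pics/w5.png')
cv2.imwrite('pics/w5z.png',cv2.resize(im[120:240,240:360],(600,600),interpolation=cv2.INTER_CUBIC))
hsv=cv2.cvtColor(im,cv2.COLOR_BGR2HSV)
m=cv2.inRange(hsv,(20,100,80),(40,255,255));m[:75]=0;m[240:]=0
c=max(cv2.findContours(m,0,1)[0],key=cv2.contourArea);e=cv2.fitEllipse(c);print('ring',e)
p=arm.camera_params("wrist");p["pose"]=np.load('w5.npy')
print('ring world',plane(p,e[0],.021,True))
for r in [c[c[:,0,0].argmin(),0],c[c[:,0,0].argmax(),0],c[c[:,0,1].argmin(),0],c[c[:,0,1].argmax(),0]]: print(r,plane(p,r,.021,True))
E
```

```text
ring ((299.7098693847656, 177.77633666992188), (93.8413314819336, 95.12889862060547), 93.18257141113281)
ring world [0.54058778 0.3011834  0.021     ]
[252 174] [0.54432741 0.32805951 0.021     ]
[347 185] [0.53529604 0.27480261 0.021     ]
[291 131] [0.5670955  0.30467496 0.021     ]
[296 225] [0.51344552 0.3048427  0.021     ]
```

View pics/w5z.png

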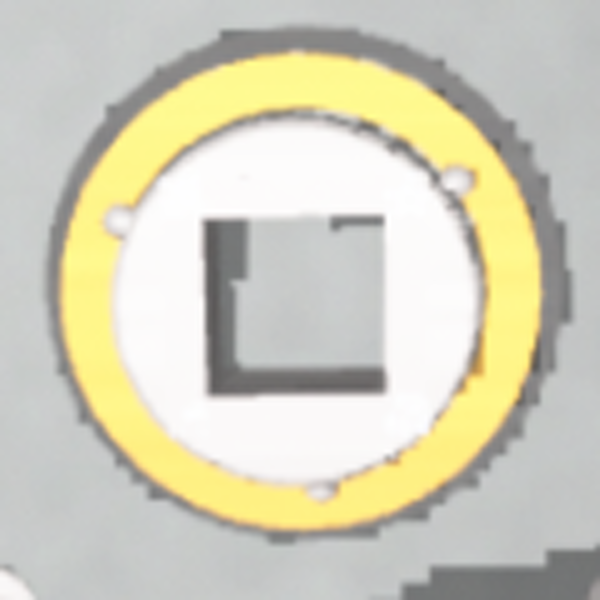

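View pics/s5.png

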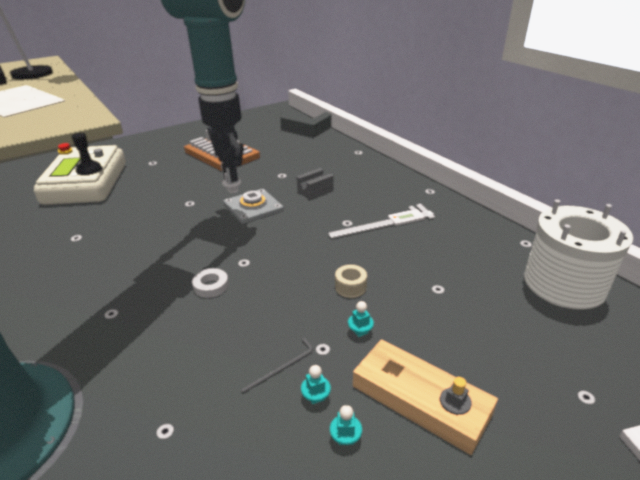

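```bash
python3 sock.py w5 '(299.2,181.2)'; python3 -m inch '[[[12,-3.5,0],-0.006],[[12,-3.5,0],-0.006],[[12,-3,0],0],[[8,-3,0],0],[[3,0,0],0]]' >/dev/null; python3 st.py; python3 -m inch '[[[0,0,0],0],[[0,0,0],0]]' >/dev/null; python3 st.py
```

```text
socket [0.53997357 0.30099316 0.032     ]
t 7.88 q [ 0.4845  0.2806  1.8578 -0.026   0.9944  2.0966] dq [-0.031  0.046 -0.082 -0.002  0.029 -0.033] tcp [541.9 304.8  90.6] xdeg -1.56 tilt(z in world) [ 0.018  -0.0152] F [-0.4  0.7 -0.6] w 0.0188
t 8.05 q [ 0.4843  0.2814  1.8549 -0.026   0.995   2.0965] dq [-0.002  0.002 -0.008  0.001  0.008 -0.001] tcp [543.4 305.5  91.5] xdeg -1.56 tilt(z in world) [ 0.0194 -0.0144] F [ 0.   0.1 -0.7] w 0.0191
```

```bash
python3 -m inch '[[[-1,1,6],0],[[-1,1,6],0],[[-1,1,6],0],[[0,0,5],0],[[0,0,0],0]]' >/dev/null; python3 st.py; python3 -c "
from h import *
cv2.imwrite('pics/s6.png',arm.capture('side')[:,:,::-1]);cv2.imwrite('pics/c6.png',arm.capture('scene')[:,:,::-1]);p=arm.camera_params('wrist');np.save('w6.npy',p['pose']);cv2.imwrite('pics/w6.png',arm.capture('wrist')[:,:,::-1])
a=cv2.imread('pics/c6.png')[210:330,420:540];b=cv2.imread('pics/s6.png')[140:240,200:300]
cv2.imwrite('pics/sc6.png',np.hstack([cv2.resize(a,(400,400)),cv2.resize(b,(400,400))]))"; python3 st.py
```

```text
t 8.47 q [ 0.4823  0.3008  1.8842 -0.0265  0.9484  2.0951] dq [ 0.003 -0.003  0.015 -0.001  0.006  0.001] tcp [538.1 301.4  65.8] xdeg -1.51 tilt(z in world) [ 0.0174 -0.0152] F [ 1.  -0.5 -1.5] w 0.0186
t 8.62 q [ 0.4823  0.2998  1.8822 -0.0266  0.9491  2.0951] dq [ 0.001 -0.008 -0.016  0.    -0.002  0.   ] tcp [539.2 301.9  67.3] xdeg -1.52 tilt(z in world) [ 0.0194 -0.0142] F [-0.1  0.3 -1.4] w 0.0192
```

View pics/sc6.png

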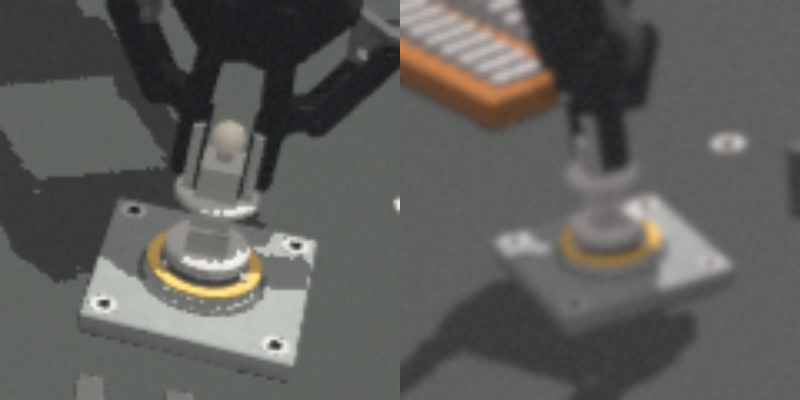

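View pics/w6.png

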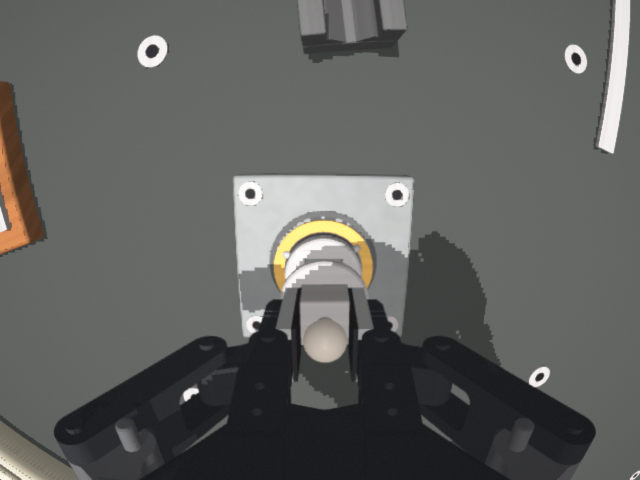

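```bash
python3 -m inch '[[[0.8,0,4],0.003],[[0.5,0,4],0],[[0,0,3],0]]' >/dev/null; python3 st.py; python3 -m inch '[[[0,0,3],0]]' >/dev/null; python3 st.py
```

```text
t 8.87 q [ 0.4809  0.3146  1.884  -0.027   0.9286  2.0975] dq [-0.002  0.045  0.018 -0.001 -0.066  0.004] tcp [542.4 302.6  57.4] xdeg -1.70 tilt(z in world) [ 0.0228 -0.0125] F [ 0.4 -0.4 -0.6] w 0.0189
t 8.95 q [ 0.4808  0.3165  1.8833 -0.027   0.9275  2.0977] dq [-0.002  0.015 -0.013 -0.002  0.004  0.003] tcp [542.9 302.8  56.5] xdeg -1.72 tilt(z in world) [ 0.0228 -0.0124] F [-11.7  -4.8  30.4] w 0.0194
```

```bash
python3 -m inch '[[[0,0,-3],0],[[-2.5,0.6,0],0],[[0,0,0],0]]' >/dev/null; python3 st.py
```

```text
t 9.20 q [ 0.4821  0.3078  1.886  -0.0269  0.9318  2.099 ] dq [-0.001 -0.002 -0.016 -0.    -0.013 -0.002] tcp [541.  302.8  60.7] xdeg -1.72 tilt(z in world) [ 0.0243 -0.0116] F [-1.   0.3 -1.1] w 0.0191
```

```bash
python3 -m inch '[[[-1,0.6,2],0],[[0,0,2],0]]' >/dev/null; python3 st.py; python3 -m inch '[[[0,0,2],0]]' >/dev/null; python3 st.py
```

```text
t 9.37 q [ 0.4819  0.3108  1.8912 -0.0271  0.9226  2.099 ] dq [-0.     0.035  0.011 -0.002 -0.055  0.001] tcp [540.3 302.2  56.5] xdeg -1.72 tilt(z in world) [ 0.0252 -0.0112] F [-0.9 -0.3 -0.4] w 0.0186
t 9.45 q [ 0.4819  0.3136  1.8928 -0.0269  0.9187  2.0991] dq [ 0.001  0.031  0.019  0.007 -0.031  0.001] tcp [540.  302.1  54. ] xdeg -1.73 tilt(z in world) [ 0.0247 -0.0112] F [-2.8 -0.6  3.5] w 0.0190
```

```bash
python3 -m inch '[[[0,0,2],0],[[0,0,2],0]]' >/dev/null; python3 st.py; python3 -m inch '[[[0,0,2],0],[[0,0,2],0]]' >/dev/null; python3 st.py
```

```text
t 9.62 q [ 0.4819  0.3198  1.8959 -0.0268  0.9111  2.0992] dq [-0.     0.037  0.019  0.001 -0.046  0.001] tcp [539.3 301.9  48.8] xdeg -1.72 tilt(z in world) [ 0.0231 -0.0118] F [ 0.1 -0.1 -0.7] w 0.0187
t 9.78 q [ 0.4817  0.3263  1.8987 -0.0273  0.9027  2.0993] dq [-0.001  0.038  0.016 -0.002 -0.05   0.001] tcp [539.2 301.5  43.6] xdeg -1.72 tilt(z in world) [ 0.0225 -0.0124] F [ 0.2 -0.1 -0.8] w 0.0187
```

```bash
python3 -m inch '[[[0,0,2],0],[[0,0,1.5],0]]' >/dev/null; python3 st.py; python3 -m inch '[[[0,0,2],0]]' >/dev/null; python3 st.py
```

```text
t 9.95 q [ 0.4814  0.3321  1.9008 -0.0275  0.8954  2.0994] dq [-0.     0.028  0.01  -0.002 -0.037 -0.001] tcp [539.1 301.3  39.1] xdeg -1.72 tilt(z in world) [ 0.0219 -0.0128] F [-0.2  0.4 -0.8] w 0.0189
t 10.03 q [ 0.4813  0.3335  1.9003 -0.0277  0.8949  2.0994] dq [-0.001  0.011 -0.009  0.001  0.012  0.001] tcp [539.3 301.3  38.4] xdeg -1.72 tilt(z in world) [ 0.0215 -0.0131] F [-7.6 -3.5 23.4] w 0.0188
```

```bash
python3 -m inch '[[[0,0,0],0],[[0,0,0],0],[[0,0,0],0]]' 0.5 >/dev/null; python3 st.py; python3 -m inch '[[[0,0,-8],0],[[0,0,-20],0],[[0,0,-25],0],[[0,0,-25],0],[[-10,0,-25],0]]' >/dev/null;  python3 -m inch '[[[-25,0,-10],0],[[-25,0,0],0],[[-10,0,0],0],[[0,0,0],0]]' 0.9 >/dev/null; python3 st.py
python3 -c "
from h import *
cv2.imwrite('pics/c7.png',arm.capture('scene')[:,:,::-1]);p=arm.camera_params('wrist');np.save('w7.npy',p['pose']);cv2.imwrite('pics/w7.png',arm.capture('wrist')[:,:,::-1])
a=cv2.imread('pics/c7.png')[230:330,420:540];b=cv2.imread('pics/w7.png')[40:200,220:412]
cv2.imwrite('pics/z7.png',np.hstack([cv2.resize(a,(400,333)),cv2.resize(b,(400,333))]))"
```

```text
t 10.28 q [ 0.4812  0.3326  1.8987 -0.0278  0.8951  2.0994] dq [-0.001 -0.002 -0.003  0.    -0.004 -0.   ] tcp [540.5 301.8  39.7] xdeg -1.72 tilt(z in world) [ 0.0237 -0.0121] F [ 0.6 -0.7  0.4] w 0.0430
t 11.03 q [ 0.5486  0.0906  1.9438 -0.0253  1.0903  2.1628] dq [ 0.002 -0.013 -0.003 -0.006 -0.005 -0.005] tcp [467.2 305.6 159.7] xdeg -1.82 tilt(z in world) [ 0.0262 -0.0103] F [-0.2 -0.  -0.1] w 0.0771
```

View pics/w7.png

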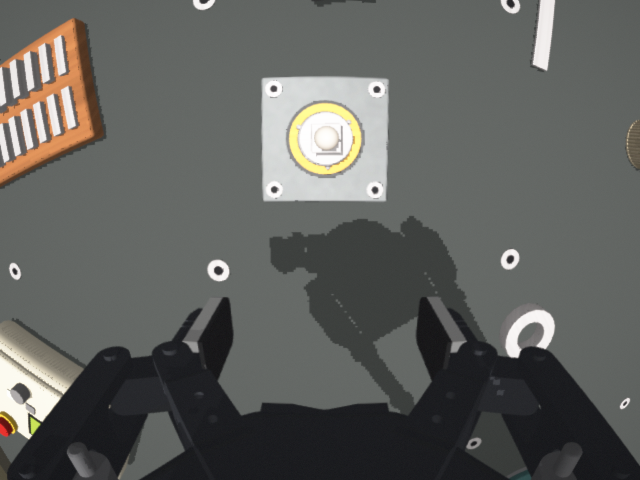

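View pics/z7.png

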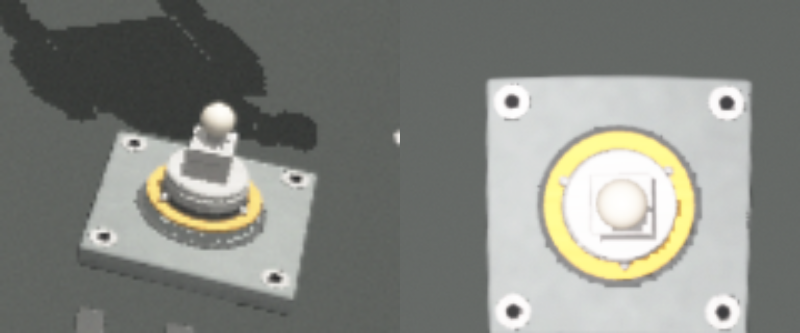

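Sphere is seated: the ball is centred over the socket at wrist (326,138), with no gap under the flange in the scene view. Next the collar.

```bash
python3 -m inch '[[[8,29,0],-0.122],[[4,30,0],-0.122],[[0,30,0],-0.122],[[-3,30,0],-0.122],[[-7,29,0],-0.122]]' >/dev/null; python3 st.py; python3 -m inch '[[[-10,28,0],-0.122],[[-14,27,0],-0.122],[[-17,25,0],-0.122],[[-20,23,0],-0.122],[[-23,20,0],-0.122]]' >/dev/null; python3 st.py
```

```text
t 11.55 q [ 0.268   0.0366  2.0024 -0.0184  1.0796  1.2529] dq [-0.715 -0.056  0.061  0.014 -0.015 -2.18 ] tcp [507.3 159.3 159.1] xdeg 34.07 tilt(z in world) [ 0.0265 -0.0096] F [ 0.9  0.  -0. ] w 0.0768
t 11.97 q [-0.0308  0.0672  1.9721 -0.0122  1.0782  0.3366] dq [-0.706  0.154 -0.161  0.018  0.    -2.18 ] tcp [547.7   4.3 158.1] xdeg 69.27 tilt(z in world) [ 0.0237 -0.0115] F [ 0.5  0.2 -0.6] w 0.0768
```

```bash
python3 -m inch '[[[-20,9,0],-0.12],[[-21,7,0],-0.12],[[-20,4,0],-0.08],[[-10,1,0],0],[[0,0,0],0]]' >/dev/null; python3 st.py; python3 - <<'E'
from h import *
p=arm.camera_params("wrist");im=arm.capture("wrist")[:,:,::-1];cv2.imwrite('pics/w8.png',im);np.save('w8.npy',p["pose"])
E
```

```text
t 12.38 q [-0.1883  0.1016  1.9404 -0.0126  1.0763 -0.153 ] dq [-0.024  0.03  -0.012  0.009 -0.004 -0.025] tcp [557.9 -84.9 155.3] xdeg 88.30 tilt(z in world) [ 0.0208 -0.0153] F [ 1.2  0.3 -0.1] w 0.0769
```

View pics/w8.png

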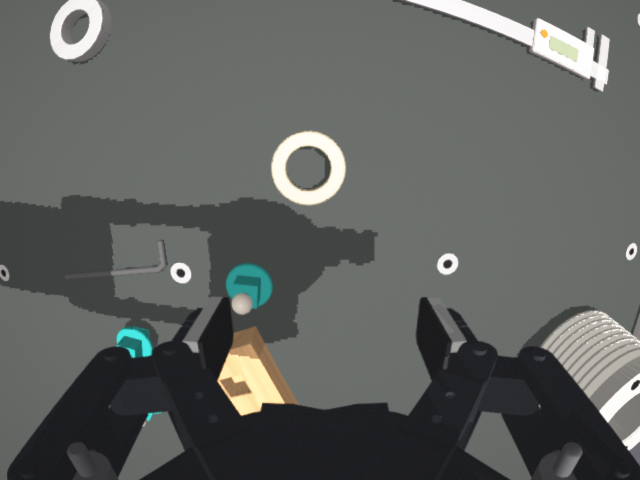

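```bash
python3 - <<'E'
from h import *
from scipy.spatial.transform import Rotation as R
im=cv2.imread('pics/w8.png');m=cv2.inRange(im,(120,150,170),(255,255,255));m[:110]=0;m[220:]=0;m[:,:250]=0;m[:,370:]=0
c=max(cv2.findContours(m,0,1)[0],key=cv2.contourArea);e=cv2.fitEllipse(c);print(e)
p=arm.camera_params("wrist");p["pose"]=np.load('w8.npy')
X=plane(p,e[0],.03,True);s=arm.sense();w=s['tcp_rot'];T=R.from_quat([w[1],w[2],w[3],w[0]])
print(X,T.inv().apply(X-s['tcp_pos'])*1000)
a=plane(p,(e[0][0]-e[1][0]/2,e[0][1]),.03,True);b=plane(p,(e[0][0]+e[1][0]/2,e[0][1]),.03,True);print(np.linalg.norm(a-b))
E
```

```text
((307.9941101074219, 167.63754272460938), (73.0147705078125, 73.72748565673828), 82.7114028930664)
[ 0.55092021 -0.04008846  0.03      ] [ 45.57166386 -10.63686059 124.24776041]
0.05259998695134732
```

```bash
python3 -m inch '[[[9,-2,17],0],[[9,-2,17],0],[[9,-2,17],0],[[9,-2,17],0],[[7,-1,10],0]]' 1 >/dev/null;python3 -m inch '[[[0,0,0],0],[[0,0,0],0]]'>/dev/null; python3 st.py; python3 - <<'E'
from h import *
from scipy.spatial.transform import Rotation as R
s=arm.sense();p=arm.camera_params("wrist");im=np.ascontiguousarray(arm.capture("wrist")[:,:,::-1]);cv2.imwrite('pics/w9.png',im);np.save('w9.npy',p["pose"])
E
```

```text
t 13.02 q [-0.1071  0.1807  2.0228 -0.015   0.9164 -0.0649] dq [ 0.02   0.018  0.009  0.004 -0.003  0.007] tcp [554.3 -38.7  71.9] xdeg 88.09 tilt(z in world) [ 0.0203 -0.0141] F [-0.2 -0.6  0.4] w 0.0851
```

View pics/w9.png

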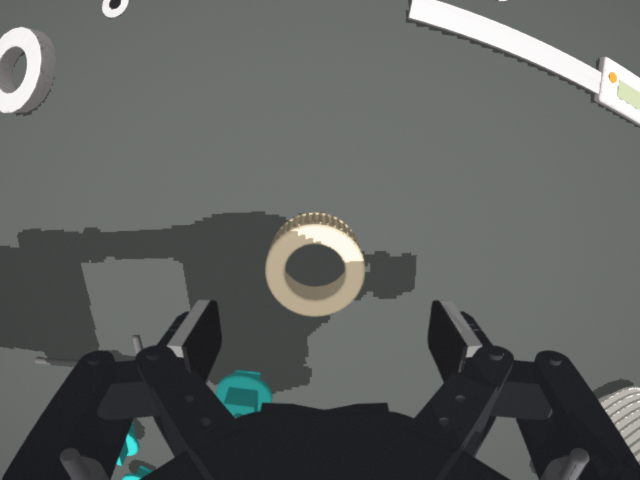

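```bash
python3 - <<'E'
from h import *
from scipy.spatial.transform import Rotation as R
p=arm.camera_params("wrist");p["pose"]=np.load('w9.npy')
X=plane(p,(315,269),.03,True);s=arm.sense();w=s['tcp_rot'];T=R.from_quat([w[1],w[2],w[3],w[0]])
print(X,T.inv().apply(X-s['tcp_pos'])*1000)
for u in [(266,269),(364,269),(315,221),(315,317)]: print(plane(p,u,.03,True))
E
```

```text
[ 0.55109983 -0.03814431  0.03      ] [ 1.11390388 -4.02048551 41.90835759]
[ 0.52487767 -0.03719491  0.03      ]
[ 0.57728923 -0.03929092  0.03      ]
[ 0.5521779  -0.01181336  0.03      ]
[ 0.54984376 -0.06740312  0.03      ]
```

```bash
python3 -m inch '[[[0,-1,12],0],[[0,-1,12],0],[[0,-1,12],0],[[0,-1,10],0],[[0,0,4],0]]'  >/dev/null; python3 st.py; python3 -m inch '[[[0,0,0],0]]'>/dev/null; python3 st.py
```

```text
t 13.48 q [-0.1105  0.246   2.0536 -0.0167  0.81   -0.0649] dq [-0.008  0.079  0.016 -0.002 -0.098  0.001] tcp [556.1 -40.9  22.7] xdeg 88.02 tilt(z in world) [ 0.0305 -0.0156] F [-0.9  0.   0.2] w 0.0854
t 13.57 q [-0.1111  0.2478  2.0547 -0.0167  0.8093 -0.0649] dq [-0.004  0.007  0.006 -0.    -0.001 -0.   ] tcp [555.2 -41.1  21.3] xdeg 87.99 tilt(z in world) [ 0.0284 -0.0153] F [ 0.3  0.2 -0.3] w 0.0856
```

```bash
python3 -m inch '[[[0,0,-35],0],[[0,0,-35],0]]'  >/dev/null; python3 st.py; python3 -m inch '[[[0,-1,6],0],[[0,-1,6],0],[[0,-1,6],0],[[0,0,6],0],[[0,0,6],0]]'>/dev/null; python3 st.py; python3 -m inch '[[[0,0,6],0],[[0,0,6],0],[[0,0,6],0],[[0,0,6],0],[[0,0,6],0]]'>/dev/null; python3 st.py
```

```text
t 13.73 q [-0.1104  0.1579  2.0252 -0.015   0.9478 -0.0662] dq [ 0.003 -0.512 -0.211  0.009  0.826 -0.009] tcp [545.7 -39.7  83.2] xdeg 87.96 tilt(z in world) [ 0.0093 -0.0133] F [ 1.6 -0.1  0.6] w 0.0855
t 14.15 q [-0.1125  0.1849  2.0415 -0.0158  0.8855 -0.0662] dq [-0.004  0.115  0.059  0.    -0.157  0.001] tcp [551.2 -41.5  61.3] xdeg 87.90 tilt(z in world) [ 0.0282 -0.0155] F [ 0.5 -0.4  0.1] w 0.0858
t 14.57 q [-0.1133  0.238   2.0614 -0.0167  0.8204 -0.0656] dq [-0.002  0.128  0.039 -0.    -0.157  0.004] tcp [548.6 -41.7  23.7] xdeg 87.90 tilt(z in world) [ 0.0204 -0.0146] F [ 0.9 -0.5  0.8] w 0.0858
```

```bash
python3 -m inch '[[[0,0,-15],0],[[0,0,-15],0],[[0,0,-15],0],[[0,0,-15],0],[[0,0,-5],0]]'  >/dev/null; python3 st.py; python3 -m inch '[[[0,0.5,5],0],[[0,0.5,6],0],[[0,0,6],0],[[0,0,6],0],[[0,0,6],0]]'>/dev/null; python3 st.py; python3 -m inch '[[[0,0,6],0],[[0,0,6],0],[[0,0,6],0],[[0,0,6],0],[[0,0,6],0]]'>/dev/null; python3 st.py
```

```text
t 14.98 q [-0.1119  0.155   2.0312 -0.015   0.9485 -0.0667] dq [ 0.001 -0.057 -0.021  0.     0.095 -0.001] tcp [541.9 -40.1  82. ] xdeg 87.91 tilt(z in world) [ 0.0055 -0.0129] F [0.5 0.4 0.3] w 0.0856
t 15.40 q [-0.1124  0.1999  2.0485 -0.0158  0.8838 -0.066 ] dq [-0.004  0.129  0.059 -0.001 -0.16  -0.   ] tcp [544.  -40.6  49.9] xdeg 87.91 tilt(z in world) [ 0.008  -0.0132] F [-0.1  0.1 -0.5] w 0.0858
t 15.82 q [-0.1133  0.2529  2.0682 -0.0167  0.8182 -0.0654] dq [-0.002  0.124  0.036 -0.004 -0.157  0.   ] tcp [541.  -40.8  12.8] xdeg 87.91 tilt(z in world) [ 0.001  -0.0124] F [ 0.6  0.1 -0.3] w 0.0854
```

```bash
python3 -m inch '[[[0.6,4,0],0],[[0.5,4,0],0],[[0.5,2,0],0],[[0,0,0],0]]'  >/dev/null; python3 st.py
```

```text
t 16.15 q [-0.1087  0.2735  2.046  -0.0166  0.8226 -0.0607] dq [ 0.002 -0.001 -0.006 -0.     0.001 -0.003] tcp [550.9 -39.3  10.7] xdeg 87.90 tilt(z in world) [-0.0018 -0.012 ] F [0.2 0.8 0.6] w 0.0854
```

```bash
python3 -m inch '[[[0,0,3],0],[[0,0,2],0]]'  >/dev/null; python3 st.py;  python3 -m inch '[[[0,0,0],0],[[0,0,0],0],[[0,0,0],0],[[0,0,0],0]]' 0 70 >/dev/null; python3 st.py
```

```text
t 16.32 q [-0.1085  0.2806  2.0459 -0.0167  0.8126 -0.0606] dq [ 0.     0.032 -0.002 -0.001 -0.045  0.002] tcp [552.8 -39.4   6.8] xdeg 87.91 tilt(z in world) [ 0.0012 -0.0124] F [ 0.3 -0.9 -0.3] w 0.0853
t 16.65 q [-0.1085  0.2794  2.0458 -0.0168  0.8148 -0.0606] dq [-0.    -0.004  0.01  -0.     0.021  0.001] tcp [552.4 -39.4   7.5] xdeg 87.92 tilt(z in world) [ 0.0003 -0.0123] F [ 0.1 -0.8 -2.2] w 0.0520
```

```bash
python3 -m inch '[[[0,0,-8],0],[[0,0,-15],0],[[0,0,-20],0],[[0,0,-25],0],[[0,0,-25],0]]'  >/dev/null; python3 st.py;  python3 -m inch '[[[0,0,-20],0],[[0,0,-10],0],[[0,0,-4],0],[[0,0,0],0]]' >/dev/null; python3 st.py; python3 - <<'E'
from h import *
s=arm.sense();p=arm.camera_params("wrist");im=np.ascontiguousarray(arm.capture("wrist")[:,:,::-1]);cv2.imwrite('pics/w10.png',im);np.save('w10.npy',p["pose"]);np.save('w10t.npy',np.r_[s['tcp_pos'],s['tcp_rot']])
E
```

```text
t 17.07 q [-0.1066  0.1566  2.0008 -0.0144  1.0031 -0.0622] dq [ 0.006 -0.369 -0.205  0.009  0.607 -0.003] tcp [543.2 -37.3  95.4] xdeg 87.91 tilt(z in world) [-0.02   -0.0101] F [ 0.   1.1 -2.9] w 0.0518
t 17.40 q [-0.1058  0.1103  1.9679 -0.0137  1.074  -0.0626] dq [-0.003 -0.003  0.01  -0.    -0.005 -0.001] tcp [546.  -37.1 136.7] xdeg 87.91 tilt(z in world) [-0.0118 -0.0108] F [ 0.6 -0.4 -2.7] w 0.0521
```

View pics/w10.png

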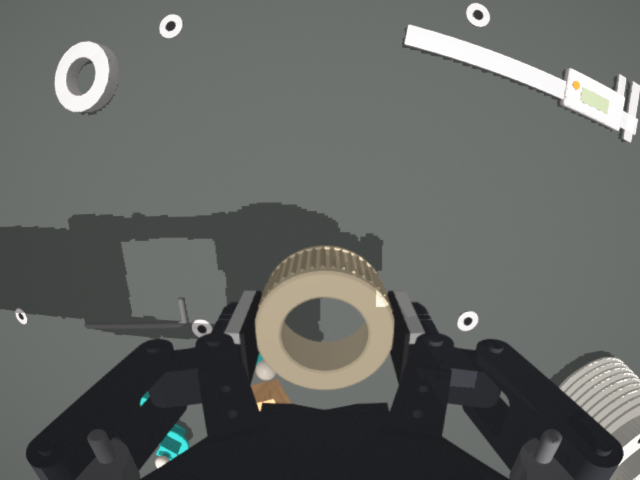

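```bash
python3 - <<'E'
from h import *
from scipy.spatial.transform import Rotation as R
im=cv2.imread('pics/w10.png');cv2.imwrite('pics/w10z.png',cv2.resize(im[235:400,245:405],None,fx=3.6,fy=3.6,interpolation=cv2.INTER_CUBIC))
p=arm.camera_params("wrist");p["pose"]=np.load('w10.npy');t=np.load('w10t.npy')
T=R.from_quat([t[4],t[5],t[6],t[3]])
def toolplane(u,zt):
    o,d=ray(p,u,True);o=T.inv().apply(o-t[:3]);d=T.inv().apply(d);return (o+d*(zt-o[2])/d[2])*1000
for u in [(256.5,325),(393.5,325),(325,272),(325,389)]: print(u,toolplane(u,-.0225))
E
```

```text
(256.5, 325) [  3.41969569 -24.5167894  -22.5       ]
(393.5, 325) [  3.40919146  26.74949192 -22.5       ]
(325, 272) [ 25.04028376   1.09332859 -22.5       ]
(325, 389) [-27.08090005   1.13533051 -22.5       ]
```

View pics/w10z.png

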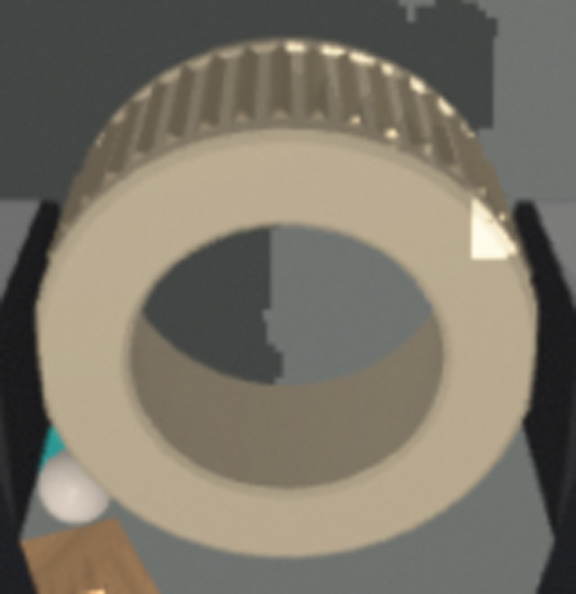

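```bash
python3 -m inch '[[[20,-1,0],0],[[34,-2,0],0],[[36,-2,0],0],[[36,-2,0],0],[[36,-2,0],0]]'  >/dev/null; python3 st.py;  python3 -m inch '[[[36,-2,0],0],[[36,-2,0],0],[[30,-2,0],0],[[20,-1,0],0],[[10,0,0],0]]' >/dev/null; python3 st.py
```

```text
t 17.87 q [ 0.1851  0.141   1.9552 -0.0119  1.0715  0.2392] dq [ 0.788  0.184 -0.15   0.019  0.001  0.788] tcp [538.7 122.5 126. ] xdeg 87.24 tilt(z in world) [-0.0237 -0.015 ] F [ 0.2 -0.  -2.3] w 0.0525
t 18.28 q [ 4.2020e-01  2.3640e-01  1.8685e+00 -1.5000e-03  1.0799e+00  4.6590e-01] dq [ 0.197  0.135 -0.105 -0.01   0.02   0.177] tcp [530.1 263.6 112.7] xdeg 87.44 tilt(z in world) [-0.0389 -0.0188] F [ 0.3 -0.6 -1.8] w 0.0518
```

```bash
python3 -m inch '[[[0,0,-6],0],[[0,0,-6],0],[[0,0,-6],0],[[0,0,-6],0],[[0,0,-6],0]]'  >/dev/null; python3 st.py;  python3 -m inch '[[[0,0,-6],0],[[0,0,-6],0],[[0,0,-6],0],[[0,0,-6],0],[[0,0,-6],0]]' >/dev/null; python3 st.py;  python3 -m inch '[[[0,0,25],0],[[0,0,25],0]]' >/dev/null; python3 st.py;  python3 -m inch '[[[0,0,0],0]]' >/dev/null; python3 st.py
```

```text
t 18.70 q [ 0.4193  0.2132  1.8459 -0.0032  1.1387  0.4641] dq [-0.022 -0.076 -0.068 -0.008  0.146 -0.005] tcp [527.5 261.2 138.2] xdeg 87.55 tilt(z in world) [-0.0502 -0.0256] F [-1.  -0.1 -2.4] w 0.0522
t 19.12 q [ 0.4135  0.1824  1.8124 -0.004   1.1992  0.4636] dq [-0.005 -0.067 -0.086 -0.     0.143 -0.001] tcp [530.9 258.7 173.8] xdeg 87.25 tilt(z in world) [-0.0465 -0.0245] F [ 0.   0.2 -1.9] w 0.0521
t 19.28 q [ 0.4128  0.2162  1.8512 -0.0042  1.1083  0.4636] dq [-0.004  0.216  0.208 -0.    -0.546 -0.001] tcp [535.7 260.4 133.4] xdeg 87.21 tilt(z in world) [-0.0296 -0.0171] F [-0.6 -0.2 -3.9] w 0.0523
t 19.37 q [ 0.4127  0.2186  1.8553 -0.0042  1.1078  0.4636] dq [-0.001 -0.039 -0.044 -0.     0.065  0.001] tcp [533.2 259.2 130. ] xdeg 87.22 tilt(z in world) [-0.0353 -0.0195] F [-1.1 -1.2 -3.5] w 0.0517
```

```bash
python3 -m inch '[[[0,0,-5],0],[[0,0,-7],0],[[0,0,-7],0],[[0,0,-7],0],[[0,0,-7],0]]'  >/dev/null; python3 st.py;  python3 -m inch '[[[0,0,-7],0],[[0,0,-7],0],[[0,0,-7],0],[[0,0,-4],0]]' >/dev/null; python3 st.py;  python3 -m inch '[[[0,0,20],0],[[0,0,20],0],[[0,0,12],0],[[0,0,6],0],[[0,0,2],0]]' >/dev/null; python3 st.py
```

```text
t 19.78 q [ 0.4132  0.1868  1.8176 -0.004   1.1783  0.4635] dq [ 0.002 -0.087 -0.114 -0.     0.176  0.   ] tcp [534.6 260.2 168.4] xdeg 87.23 tilt(z in world) [-0.0361 -0.0199] F [-0.5 -0.4 -2.5] w 0.0521
t 20.12 q [ 0.4136  0.1622  1.7826 -0.0039  1.2294  0.4635] dq [ 0.001 -0.042 -0.063 -0.     0.094  0.002] tcp [538.  261.9 201.4] xdeg 87.23 tilt(z in world) [-0.0283 -0.0165] F [-0.3  0.8 -2.5] w 0.0516
t 20.53 q [ 0.4133  0.2054  1.8387 -0.0041  1.1196  0.4635] dq [ 0.     0.025  0.028  0.001 -0.036 -0.002] tcp [540.1 262.6 146.1] xdeg 87.23 tilt(z in world) [-0.0188 -0.0123] F [ 0.9  1.  -2.4] w 0.0523
```

```bash
python3 -m inch '[[[0,0,-5],0],[[0,0,-7],0],[[0,0,-7],0],[[0,0,-7],0],[[0,0,-5],0]]'  >/dev/null; python3 st.py;  python3 -m inch '[[[0,0,20],0],[[0,0,20],0],[[0,0,12],0],[[0,0,6],0],[[0,0,2],0]]' >/dev/null; python3 st.py
```

```text
t 20.95 q [ 0.4134  0.1784  1.8053 -0.004   1.1828  0.4635] dq [ 0.001 -0.061 -0.081  0.002  0.119 -0.001] tcp [540.2 262.8 179.6] xdeg 87.23 tilt(z in world) [-0.0212 -0.0134] F [ 0.6  0.9 -2.6] w 0.0520
t 21.37 q [ 0.4132  0.2229  1.8505 -0.0042  1.0738  0.4636] dq [-0.002  0.018  0.018  0.001 -0.036 -0.   ] tcp [546.2 265.3 129.5] xdeg 87.23 tilt(z in world) [-0.0036 -0.0056] F [-0.3 -1.1 -2.2] w 0.0522
```

```bash
python3 -m inch '[[[8,-2,0],0],[[10,-2,0],0],[[9,-2,0],0],[[6,-1,0],0],[[3,0,0],0]]'  >/dev/null; python3 st.py;  python3 -m inch '[[[0,0,4],0],[[0,0,6],0]]' >/dev/null; python3 st.py
python3 - <<'E'
from h import *
s=arm.sense();p=arm.camera_params("wrist");im=np.ascontiguousarray(arm.capture("wrist")[:,:,::-1]);cv2.imwrite('pics/w11.png',im);np.save('w11.npy',p["pose"]);np.save('w11t.npy',np.r_[s['tcp_pos'],s['tcp_rot']])
a=arm.capture('scene')[200:340,410:560,::-1];b=arm.capture('side')[110:250,180:330,::-1]
cv2.imwrite('pics/z11.png',np.hstack([cv2.resize(a,(400,373)),cv2.resize(b,(400,373))]))
E
python3 st.py
```

```text
t 21.78 q [ 0.4753  0.2455  1.8186 -0.0031  1.0812  0.5264] dq [ 0.068  0.035 -0.059 -0.002  0.011  0.057] tcp [541.4 305.6 131.4] xdeg 87.16 tilt(z in world) [-0.002  -0.0041] F [ 0.8  0.1 -2.7] w 0.0521
t 21.95 q [ 0.4782  0.2547  1.823  -0.003   1.0627  0.5269] dq [ 0.012  0.073  0.047  0.001 -0.139  0.001] tcp [542.7 308.3 123.5] xdeg 87.30 tilt(z in world) [ 0.0023 -0.0018] F [ 0.5  0.6 -2.7] w 0.0523
t 22.10 q [ 0.4773  0.2556  1.8252 -0.0031  1.0633  0.5268] dq [-0.005 -0.005 -0.004 -0.     0.003 -0.   ] tcp [541.5 307.  121.8] xdeg 87.25 tilt(z in world) [-0.001  -0.0036] F [-0.7  0.  -3.7] w 0.0522
```

View pics/w11.png

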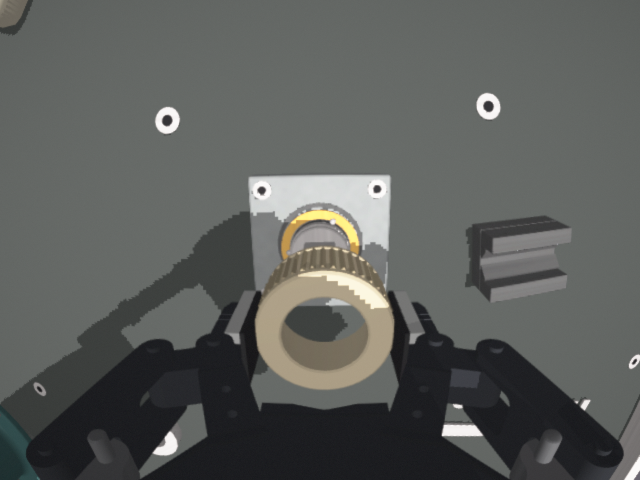

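View pics/z11.png

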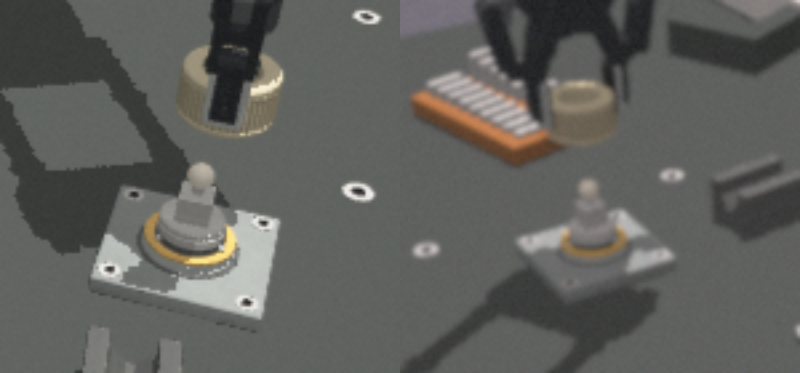

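```bash
python3 -m inch '[[[-1.5,-0.4,6],0],[[-1.5,-0.4,7],0],[[-1,-0.2,7],0],[[0,0,7],0],[[0,0,3],0]]'  >/dev/null; python3 st.py
python3 - <<'E'
from h import *
s=arm.sense()
a=arm.capture('scene')[200:340,410:560,::-1];b=arm.capture('side')[110:250,180:330,::-1]
cv2.imwrite('pics/z12.png',np.hstack([cv2.resize(a,(400,373)),cv2.resize(b,(400,373))]))
E
python3 st.py
```

```text
t 22.52 q [ 0.4696  0.2831  1.8572 -0.0037  1.0035  0.5215] dq [-0.006  0.042  0.033  0.001 -0.065 -0.001] tcp [540.6 301.   89.2] xdeg 87.14 tilt(z in world) [-0.0006 -0.0038] F [-0.3 -0.8 -2.7] w 0.0520
t 22.62 q [ 0.4698  0.2832  1.8569 -0.0038  1.0045  0.5215] dq [ 0.003 -0.011 -0.017  0.002  0.007 -0.   ] tcp [540.4 301.   89.3] xdeg 87.15 tilt(z in world) [-0.0012 -0.0042] F [-0.2  0.4 -2.7] w 0.0523
```

View pics/z12.png

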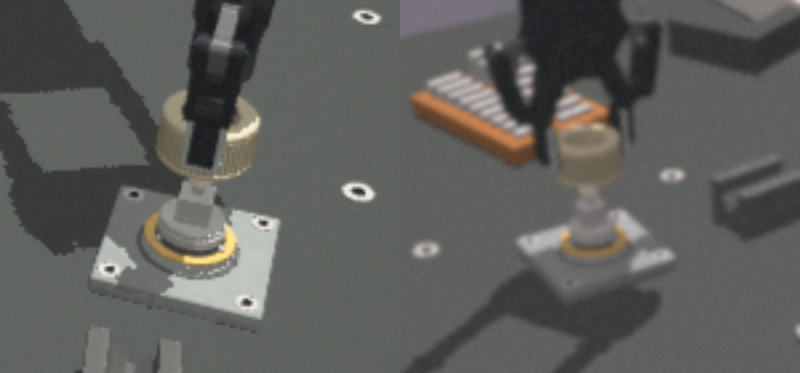

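```bash
python3 -m inch '[[[0.5,0,5],0],[[0.5,0,6],0],[[0,0,6],0],[[0,0,5],0]]'  >/dev/null; python3 st.py;python3 -m inch '[[[0,0,5],0],[[0,0,4],0]]'  >/dev/null; python3 st.py
```

```text
t 22.95 q [ 0.4711  0.3098  1.8682 -0.0037  0.9623  0.5231] dq [ 0.001  0.075  0.035 -0.001 -0.115  0.002] tcp [542.3 303.   67.5] xdeg 87.14 tilt(z in world) [ 0.0025 -0.0022] F [ 0.6 -0.7 -4. ] w 0.0522
t 23.12 q [ 0.4713  0.3221  1.8741 -0.0038  0.9446  0.5231] dq [ 0.001  0.066  0.028 -0.002 -0.093  0.   ] tcp [542.1 303.   57.2] xdeg 87.16 tilt(z in world) [ 0.0021 -0.0023] F [-0.2  0.1 -2.8] w 0.0522
```

```bash
python3 -m inch '[[[-0.5,-2,0],0],[[0,0,4],0],[[0,0,4],0]]'  >/dev/null; python3 st.py;python3 -m inch '[[[0,0,2],0]]'  >/dev/null; python3 st.py
```

```text
t 23.37 q [ 0.4724  0.33    1.8839 -0.0038  0.9277  0.5242] dq [ 0.002  0.057  0.024 -0.    -0.089 -0.   ] tcp [539.6 302.5  47.8] xdeg 87.16 tilt(z in world) [ 0.0013 -0.0027] F [-0.9  0.2 -2.8] w 0.0526
t 23.45 q [ 0.4724  0.333   1.8854 -0.0038  0.9236  0.5242] dq [ 0.001  0.029  0.013  0.001 -0.044  0.   ] tcp [539.4 302.4  45.3] xdeg 87.16 tilt(z in world) [ 0.001  -0.0029] F [-0.2 -0.3 -2.7] w 0.0523
```

```bash
python3 -m inch '[[[0,0.7,2],0],[[0,0,2],0]]'  >/dev/null; python3 st.py;python3 -m inch '[[[0,0,2],0]]'  >/dev/null; python3 st.py
```

```text
t 23.62 q [ 0.4719  0.3395  1.8863 -0.0039  0.9161  0.5236] dq [-0.001  0.032  0.014 -0.001 -0.045  0.   ] tcp [540.2 302.4  40.9] xdeg 87.17 tilt(z in world) [ 0.0012 -0.0029] F [ 0.2 -0.2 -2.6] w 0.0521
t 23.70 q [ 0.4718  0.3422  1.8872 -0.0039  0.9122  0.5236] dq [-0.003  0.033  0.01  -0.002 -0.048 -0.001] tcp [540.3 302.4  38.8] xdeg 87.17 tilt(z in world) [ 0.0014 -0.0027] F [-0.1  0.5 -2.5] w 0.0520
```

```bash
python3 -m inch '[[[0,0,2],0],[[0,0,2],0]]'  >/dev/null; python3 st.py;python3 -m inch '[[[0,0,1.5],0]]'  >/dev/null; python3 st.py;python3 -m inch '[[[0,0,1.5],0]]'  >/dev/null; python3 st.py
```

```text
t 23.87 q [ 0.4717  0.3477  1.8889 -0.0039  0.9044  0.5236] dq [ 0.     0.033  0.01   0.001 -0.047 -0.001] tcp [540.6 302.5  34.6] xdeg 87.16 tilt(z in world) [ 0.0019 -0.0025] F [ 0.2 -0.1 -2.7] w 0.0521
t 23.95 q [ 0.4717  0.3499  1.8897 -0.0039  0.9015  0.5236] dq [ 0.001  0.023  0.007 -0.    -0.034 -0.   ] tcp [540.6 302.5  32.9] xdeg 87.17 tilt(z in world) [ 0.0018 -0.0025] F [-0.  -0.2 -3.2] w 0.0523
t 24.03 q [ 0.4716  0.3518  1.8901 -0.004   0.899   0.5236] dq [-0.     0.015 -0.003 -0.002 -0.013 -0.001] tcp [540.8 302.5  31.5] xdeg 87.17 tilt(z in world) [ 0.002  -0.0025] F [-1.4 -0.8  6.2] w 0.0518
```

```bash
for i in 1 2; do python3 -m inch '[[[0,0,1.5],0.05],[[0,0,1.5],0.05],[[0,0,1.5],0.05]]'  >/dev/null; python3 st.py; done
```

```text
t 24.28 q [ 0.4711  0.3525  1.8892 -0.0069  0.903   0.6769] dq [-0.     0.    -0.002  0.001  0.015  0.618] tcp [540.5 301.1  31.5] xdeg 78.45 tilt(z in world) [-0.0004 -0.0063] F [-6.2 -1.   7.9] w 0.0518
t 24.53 q [ 0.4715  0.3527  1.8888 -0.0069  0.9044  0.8334] dq [ 0.002  0.003 -0.002 -0.001  0.002  0.62 ] tcp [540.1 301.3  31.6] xdeg 69.51 tilt(z in world) [-0.0014 -0.0068] F [-3.  -1.4  5.2] w 0.0522
```

```bash
python3 -m inch '[[[0,0,1.5],0.05],[[0,0,1.5],0.05],[[0,0,1.5],0.05]]'  >/dev/null; python3 st.py; python3 -m inch '[[[0,0,1.5],0.05],[[0,0,1.5],0.05],[[0,0,1.5],0.05]]'  >/dev/null; python3 st.py
```

```text
t 24.78 q [ 0.4718  0.3531  1.8881 -0.0074  0.9046  0.9901] dq [ 0.002  0.003 -0.004 -0.006  0.001  0.62 ] tcp [540.4 301.4  31.6] xdeg 60.57 tilt(z in world) [-0.0011 -0.0071] F [-3.9 -2.8  6.4] w 0.0523
t 25.03 q [ 0.4718  0.3535  1.8875 -0.0086  0.9052  1.1468] dq [ 0.     0.002 -0.003 -0.004  0.     0.62 ] tcp [540.7 301.2  31.7] xdeg 51.63 tilt(z in world) [-0.001  -0.0081] F [-3.4 -3.1  5.2] w 0.0519
```

```bash
python3 -m inch '[[[0,0,1.5],0.05],[[0,0,1.5],0.05],[[0,0,1.5],0.05]]'  >/dev/null; python3 st.py
```

```text
t 25.28 q [ 0.4721  0.3539  1.8871 -0.0086  0.9061  1.3034] dq [ 0.002  0.001 -0.004 -0.002  0.009  0.621] tcp [540.5 301.3  31.6] xdeg 42.67 tilt(z in world) [-0.0018 -0.0085] F [-4.  -1.3  5.8] w 0.0522
```

```bash
python3 -m inch '[[[0,0,1.5],0.05],[[0,0,1.5],0.05],[[0,0,1.5],0.05]]'  >/dev/null; python3 st.py
```

```text
t 25.53 q [ 0.4723  0.3542  1.8864 -0.0092  0.9067  1.4601] dq [ 0.001  0.002 -0.001 -0.003  0.003  0.619] tcp [540.7 301.4  31.7] xdeg 33.73 tilt(z in world) [-0.0018 -0.009 ] F [-2.9 -3.2  6. ] w 0.0519
```

```bash
python3 -m inch '[[[0,0,1.5],0.05],[[0,0,1.5],0.05],[[0,0,1.5],0.05]]'  >/dev/null; python3 st.py
```

```text
t 25.78 q [ 0.4725  0.3547  1.886  -0.0096  0.9074  1.6168] dq [ 0.001  0.002 -0.001 -0.001  0.003  0.62 ] tcp [540.6 301.3  31.6] xdeg 24.77 tilt(z in world) [-0.0023 -0.0097] F [-4.3 -0.9  7.2] w 0.0522
```

```bash
python3 -m inch '[[[0,0,2],0.03],[[0,0,2],0.03],[[0,0,2],0.03],[[0,0,2],0.03]]'  >/dev/null; python3 st.py
```

```text
t 26.12 q [ 0.473   0.3556  1.8847 -0.01    0.908   1.7423] dq [ 0.001  0.    -0.005 -0.     0.002  0.371] tcp [541.  301.8  31.6] xdeg 17.63 tilt(z in world) [-0.0024 -0.01  ] F [-4.7 -1.   8.9] w 0.0522
```

```bash
python3 -m inch '[[[0,0,2],0.03],[[0,0,2],0.03],[[0,0,2],0.03],[[0,0,2],0.03]]'  >/dev/null; python3 st.py;  python3 - <<'E'
from h import *
im=np.ascontiguousarray(arm.capture("wrist")[:,:,::-1]);cv2.imwrite('pics/w13.png',im)
a=arm.capture('scene')[200:340,410:560,::-1];b=arm.capture('side')[110:250,180:330,::-1]
cv2.imwrite('pics/z13.png',np.hstack([cv2.resize(a,(400,373)),cv2.resize(b,(400,373))]))
E
```

```text
t 26.45 q [ 0.4731  0.3567  1.8835 -0.0118  0.9077  1.8669] dq [-0.001  0.002 -0.004 -0.007  0.005  0.369] tcp [541.8 301.7  31.5] xdeg 10.56 tilt(z in world) [-0.0013 -0.0111] F [-2.9 -4.2  7.8] w 0.0521
```

View pics/w13.png

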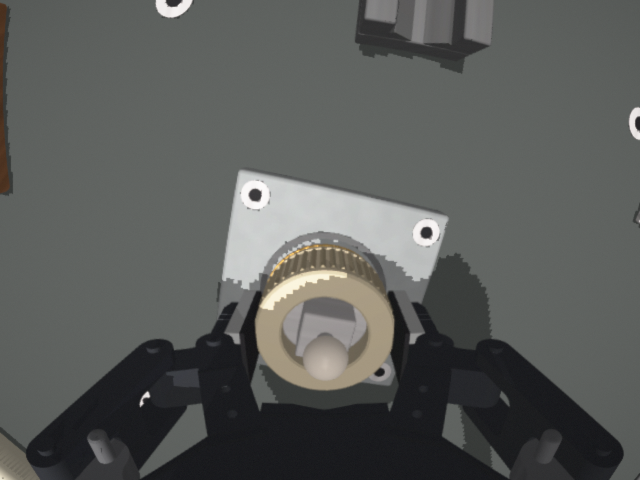

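View pics/z13.png

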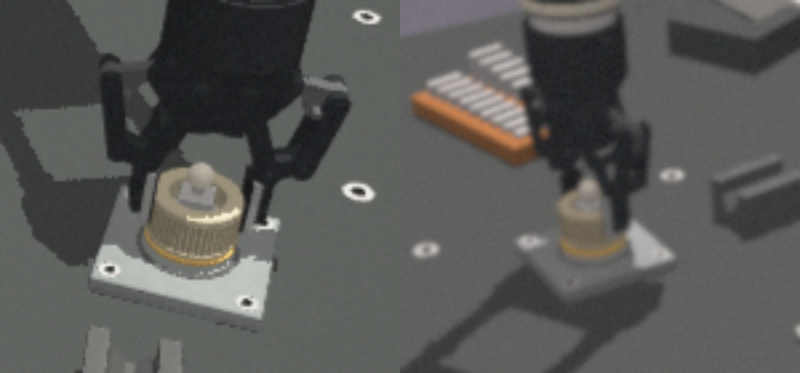

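```bash
python3 -m inch '[[[-0.3,0,1.5],0.05],[[0,0,1.5],0.05],[[0,0,1.5],0.05]]'  >/dev/null; python3 st.py
```

```text
t 26.85 q [ 0.473   0.3563  1.8835 -0.0125  0.9085  2.0202] dq [-0.001 -0.002 -0.001 -0.002  0.007  0.621] tcp [541.8 301.3  31.7] xdeg 1.79 tilt(z in world) [-0.0015 -0.0119] F [-4.4 -2.4  7.1] w 0.0522
```

```bash
python3 -m inch '[[[0,0,1.5],0.05],[[0,0,1.5],0.05],[[0,0,1.5],0.05]]'  >/dev/null; python3 st.py
```

```text
t 27.10 q [ 0.473   0.3566  1.8831 -0.0133  0.9095  2.1769] dq [-0.004  0.004 -0.    -0.015 -0.002  0.623] tcp [541.7 301.1  31.7] xdeg -7.15 tilt(z in world) [-0.0019 -0.0128] F [-2.4 -4.   3.6] w 0.0520
```

```bash
python3 -m inch '[[[0,0,1.5],0.05],[[0,0,1.5],0.05],[[0,0,1.5],0.05]]'  >/dev/null; python3 st.py
```

```text
t 27.35 q [ 0.4727  0.3575  1.8835 -0.0149  0.9108  2.3337] dq [ 0.001  0.01   0.004  0.006 -0.017  0.625] tcp [541.2 300.1  31. ] xdeg -16.10 tilt(z in world) [-0.0037 -0.0151] F [-2.3  1.1  0.3] w 0.0517
```

```bash
python3 -m inch '[[[0,0,1.5],0.01]]'  >/dev/null; python3 st.py; python3 -m inch '[[[0,0,1.5],0.0]]'  >/dev/null; python3 st.py
```

```text
t 27.43 q [ 0.4729  0.3583  1.8836 -0.014   0.9086  2.3454] dq [ 0.004  0.009 -0.001  0.006 -0.015  0.091] tcp [541.5 300.7  30.4] xdeg -16.79 tilt(z in world) [-0.0029 -0.0139] F [-1.1  0.7  2.7] w 0.0524
t 27.52 q [ 0.4731  0.3592  1.8834 -0.0131  0.907   2.3453] dq [ 0.001  0.011 -0.001  0.007 -0.016  0.005] tcp [541.7 301.2  29.9] xdeg -16.80 tilt(z in world) [-0.0024 -0.0129] F [-3.3 -0.6  7.4] w 0.0525
```

```bash
python3 -m inch '[[[0,0,1.5],0.0]]'  >/dev/null; python3 st.py; python3 -m inch '[[[0,0,1.5],0.02]]'  >/dev/null; python3 st.py; python3 -m inch '[[[0,0,1.5],0.0]]'  >/dev/null; python3 st.py
```

```text
t 27.60 q [ 0.4733  0.3599  1.8832 -0.0128  0.9064  2.3445] dq [-0.     0.008 -0.001  0.004 -0.004 -0.005] tcp [541.8 301.5  29.6] xdeg -16.76 tilt(z in world) [-0.0025 -0.0126] F [-5.2 -1.2  9.4] w 0.0522
t 27.68 q [ 0.4733  0.3607  1.8831 -0.0131  0.9059  2.3635] dq [ 0.001  0.012  0.003  0.003 -0.01   0.248] tcp [541.9 301.5  29.1] xdeg -17.83 tilt(z in world) [-0.0025 -0.0129] F [-3.9 -1.3  4.8] w 0.0518
t 27.77 q [ 0.4733  0.3616  1.8834 -0.013   0.9054  2.3634] dq [-0.001  0.01  -0.001 -0.002 -0.003 -0.032] tcp [541.7 301.4  28.5] xdeg -17.83 tilt(z in world) [-0.0031 -0.0131] F [-4.2 -1.4  6.8] w 0.0520
```

```bash
python3 -m inch '[[[-0.4,0,2],0.02]]'  >/dev/null; python3 st.py; python3 -m inch '[[[0,0,2],0.0]]'  >/dev/null; python3 st.py; python3 -m inch '[[[0,0,2],0.0]]'  >/dev/null; python3 st.py
```

```text
t 27.85 q [ 0.4736  0.3628  1.8842 -0.0135  0.9033  2.3827] dq [ 0.005  0.019  0.019 -0.001 -0.038  0.265] tcp [541.6 301.4  27.4] xdeg -18.90 tilt(z in world) [-0.0028 -0.0134] F [-2.2 -1.5  1.7] w 0.0523
t 27.93 q [ 0.4736  0.3647  1.8849 -0.0136  0.9006  2.3823] dq [-0.002  0.02   0.003 -0.002 -0.024 -0.038] tcp [541.6 301.4  25.9] xdeg -18.87 tilt(z in world) [-0.0027 -0.0134] F [-2.1 -0.8  5.2] w 0.0522
t 28.02 q [ 0.4735  0.3667  1.8854 -0.0136  0.8982  2.381 ] dq [-0.003  0.024  0.007 -0.001 -0.03  -0.007] tcp [541.7 301.4  24.4] xdeg -18.80 tilt(z in world) [-0.0028 -0.0134] F [-3.3 -1.3  7.5] w 0.0523
```

```bash
python3 -m inch '[[[0,0,2],0.0]]'  >/dev/null; python3 st.py; python3 -m inch '[[[0,0,2],0.0]]'  >/dev/null; python3 st.py; python3 -m inch '[[[0,0,2],0.0]]'  >/dev/null; python3 st.py
```

```text
t 28.10 q [ 0.4735  0.3685  1.8858 -0.0137  0.8961  2.3798] dq [ 0.001  0.021  0.004  0.001 -0.023 -0.016] tcp [541.7 301.4  23.2] xdeg -18.73 tilt(z in world) [-0.0029 -0.0135] F [-5.8 -2.4  8.8] w 0.0519
t 28.18 q [ 0.4734  0.3702  1.8859 -0.0136  0.8945  2.3785] dq [-0.001  0.019  0.003 -0.001 -0.017 -0.013] tcp [541.8 301.4  22. ] xdeg -18.66 tilt(z in world) [-0.0031 -0.0135] F [-4.7 -2.7 10.3] w 0.0521
t 28.27 q [ 0.4734  0.3714  1.8858 -0.0135  0.8937  2.3772] dq [-0.002  0.009 -0.004 -0.001  0.002 -0.015] tcp [541.8 301.4  21.3] xdeg -18.59 tilt(z in world) [-0.0035 -0.0136] F [-6.3 -4.1 16.7] w 0.0520
```

```bash
python3 -m inch '[[[0,0,3],0.0]]'  >/dev/null; python3 st.py; python3 -m inch '[[[0,0,3],0.0]]'  >/dev/null; python3 st.py;  python3 - <<'E'
from h import *
im=np.ascontiguousarray(arm.capture("wrist")[:,:,::-1]);cv2.imwrite('pics/w14.png',im)
a=arm.capture('scene')[200:340,410:560,::-1];b=arm.capture('side')[110:250,180:330,::-1]
cv2.imwrite('pics/z14.png',np.hstack([cv2.resize(a,(400,373)),cv2.resize(b,(400,373))]))
E
python3 st.py
```

```text
t 28.35 q [ 0.4733  0.3723  1.8851 -0.0134  0.8945  2.376 ] dq [-0.003  0.009 -0.012  0.002  0.012 -0.013] tcp [541.9 301.4  21.1] xdeg -18.53 tilt(z in world) [-0.0043 -0.014 ] F [-13.1  -5.5  30.7] w 0.0520
t 28.43 q [ 0.4732  0.3727  1.8844 -0.0131  0.8957  2.3749] dq [-0.001  0.004 -0.01   0.002  0.014 -0.014] tcp [541.9 301.4  21.2] xdeg -18.49 tilt(z in world) [-0.0052 -0.0142] F [-9.8 -5.1 23.8] w 0.0521
t 28.58 q [ 0.4733  0.3724  1.8845 -0.0132  0.8955  2.3749] dq [ 0.002 -0.     0.001  0.001 -0.001 -0.   ] tcp [541.9 301.4  21.2] xdeg -18.48 tilt(z in world) [-0.0049 -0.0141] F [-10.4  -5.   21. ] w 0.0516
```

View pics/w14.png

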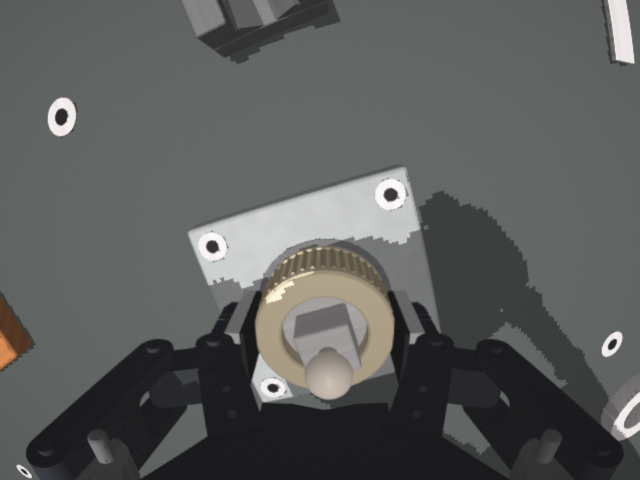

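View pics/z14.png

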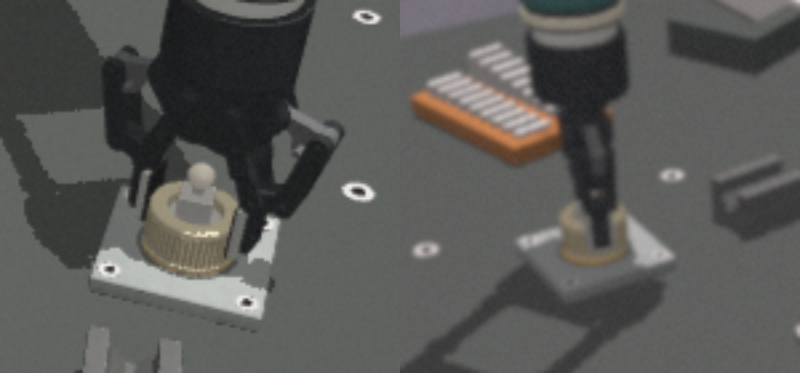

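```bash
python3 -m inch '[[[0,0,2.5],0.025]]' - 100 >/dev/null; python3 st.py; python3 -m inch '[[[-0.5,0,2.5],-0.03]]'  >/dev/null; python3 st.py; python3 -m inch '[[[0,0,2.5],0.02]]'  >/dev/null; python3 st.py; python3 -m inch '[[[0,0,3],0]]'  >/dev/null; python3 st.py
```

```text
t 28.67 q [ 0.4733  0.3723  1.8842 -0.013   0.8966  2.3984] dq [ 0.     0.002 -0.003  0.003  0.007  0.309] tcp [541.7 301.4  21.5] xdeg -19.83 tilt(z in world) [-0.0056 -0.0143] F [-8.4 -4.3 15. ] w 0.0515
t 28.75 q [ 0.4736  0.372   1.8845 -0.0134  0.8958  2.3689] dq [ 0.003 -0.004  0.006 -0.005 -0.005 -0.414] tcp [541.8 301.6  21.5] xdeg -18.11 tilt(z in world) [-0.0047 -0.0142] F [-4.6 -5.  13.2] w 0.0516
t 28.83 q [ 0.4734  0.3723  1.8843 -0.0135  0.8962  2.3865] dq [-0.002  0.005 -0.003  0.001  0.008  0.281] tcp [541.8 301.5  21.4] xdeg -19.13 tilt(z in world) [-0.0051 -0.0144] F [-8.9 -3.5 19.2] w 0.0516
t 28.92 q [ 0.4734  0.3727  1.8839 -0.0133  0.8967  2.3857] dq [ 0.     0.004 -0.005  0.001  0.006 -0.047] tcp [541.8 301.5  21.3] xdeg -19.09 tilt(z in world) [-0.0057 -0.0145] F [-9.7 -4.9 24. ] w 0.0515
```

```bash
python3 - <<'E'
from h import *
a=cv2.imread('pics/z13.png');b=cv2.imread('pics/z14.png')
sc=arm.camera_params('scene')
for z in (.055,.044,.0446): print(z,proj(sc,(.5405,.3013,z)))
cv2.imwrite('pics/cmp.png',np.vstack([np.hstack([cv2.resize(i[140:290,130:260],None,fx=2.2,fy=2.2) for i in (a,b)]) ]))
for n,i in (('pins',a),('now',b)):
    h=cv2.cvtColor(i,cv2.COLOR_BGR2HSV)
    # left outline of collar: leftmost column profile / top-left & bottom-left
    m=cv2.inRange(h,(14,50,90),(30,140,255));m[:,260:]=0
    for x in (165,172,180,215,222): 
        r=np.where(m[:,x])[0];print(n,x,r.min() if len(r) else None,r.max() if len(r) else None)
E
```

```text
0.055 [483.69255178 270.54540094]
0.044 [482.60864956 276.01277749]
0.0446 [482.66737157 275.71657426]
pins 165 173 258
pins 172 171 261
pins 180 168 263
pins 215 180 264
pins 222 179 262
now 165 186 267
now 172 184 271
now 180 222 273
now 215 225 272
now 222 193 270
```

View pics/cmp.png

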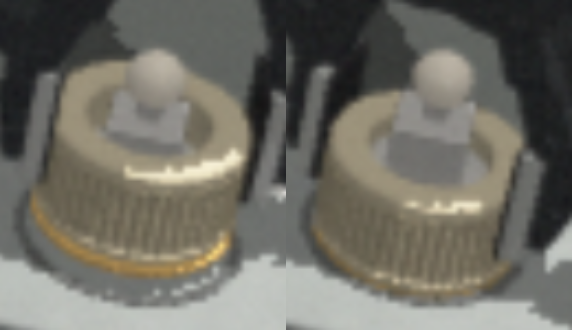

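```bash
python3 - <<'E'
from h import *
a=cv2.imread('pics/z13.png');b=cv2.imread('pics/z14.png')
sd=arm.camera_params('side');sc=arm.camera_params('scene')
def sub(i,x,y0,y1,sgn=1):
    g=cv2.GaussianBlur(i,(0,0),1.5)[:,:,2].astype(float)[:,x-1:x+2].mean(1); d=np.gradient(g)*sgn; k=y0+d[y0:y1].argmax()
    y=np.arange(k-4,k+5);w=np.clip(d[k-4:k+5],0,None);return (y*w).sum()/w.sum()
for x in range(156,186,3): 
    p=sub(a,x,160,192);q=sub(b,x,172,205);print(x,'top',round(p,1),round(q,1),'mm',round((q-p)/2.667/5.467*11,2))
print(proj(sd,(.5405,.3013,.055)),proj(sd,(.5405,.3013,.044)))
E
```

```text
156 top 171.4 189.1 mm 13.41
159 top 174.0 186.3 mm 9.3
162 top 172.7 185.0 mm 9.25
165 top 171.2 183.7 mm 9.43
168 top 170.1 182.7 mm 9.51
171 top 169.0 182.0 mm 9.83
174 top 168.2 181.7 mm 10.16
177 top 167.7 180.9 mm 9.99
180 top 167.1 180.5 mm 10.11
183 top 167.0 180.3 mm 9.98
[250.81609247 185.83924407] [251.28736063 190.36782457]
```

```bash
python3 -m inch '[[[-1,0,4],0]]' >/dev/null; python3 st.py; python3 -m inch '[[[-1,0,4.5],0]]'  >/dev/null; python3 st.py; python3 -m inch '[[[-1,0,4.5],0]]'  >/dev/null; python3 st.py;  python3 - <<'E'
from h import *
s=arm.sense();p=arm.camera_params("wrist");im=np.ascontiguousarray(arm.capture("wrist")[:,:,::-1]);cv2.imwrite('pics/w15.png',im)
a=arm.capture('scene')[200:340,410:560,::-1];b=arm.capture('side')[110:250,180:330,::-1]
cv2.imwrite('pics/z15.png',np.hstack([cv2.resize(a,(400,373)),cv2.resize(b,(400,373))]))
cv2.imwrite('pics/w15z.png',np.hstack([cv2.resize(i[235:405,240:410],(390,390),interpolation=cv2.INTER_CUBIC) for i in (cv2.imread('pics/w13.png'),im)]))
E
python3 st.py
```

```text
t 29.00 q [ 0.4741  0.3725  1.8843 -0.0146  0.8959  2.3855] dq [ 0.007 -0.005  0.007 -0.02  -0.012  0.009] tcp [541.8 301.6  21.3] xdeg -18.99 tilt(z in world) [-0.0046 -0.0152] F [-8.1 -9.4 28.9] w 0.0518
t 29.08 q [ 0.4747  0.3723  1.8846 -0.016   0.8951  2.3856] dq [ 0.007 -0.002  0.003 -0.015 -0.01  -0.003] tcp [541.9 301.6  21.3] xdeg -18.91 tilt(z in world) [-0.0036 -0.0158] F [-11.6  -8.8  31.1] w 0.0512
t 29.17 q [ 0.4751  0.3719  1.8851 -0.0172  0.8945  2.3857] dq [ 0.007 -0.003  0.005 -0.015 -0.009  0.   ] tcp [541.9 301.5  21.3] xdeg -18.85 tilt(z in world) [-0.0026 -0.0164] F [-10.1  -8.1  27.5] w 0.0514
t 29.32 q [ 0.4752  0.3719  1.8852 -0.0171  0.8943  2.3857] dq [-0.002 -0.001  0.002  0.003 -0.    -0.   ] tcp [541.9 301.6  21.3] xdeg -18.85 tilt(z in world) [-0.0026 -0.0163] F [-9.7 -9.  27.8] w 0.0516
```

View pics/w15z.png

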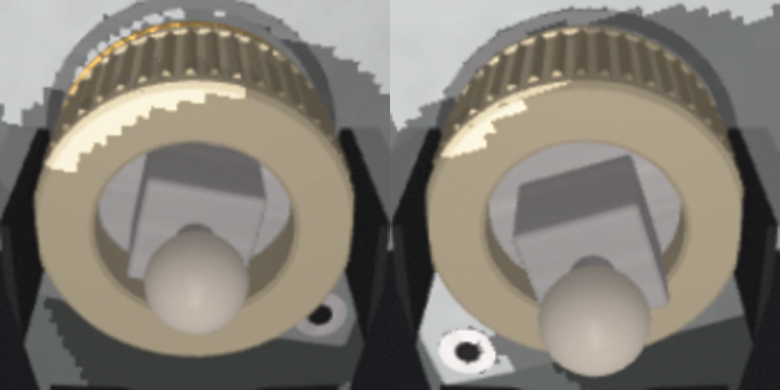

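View pics/z15.png

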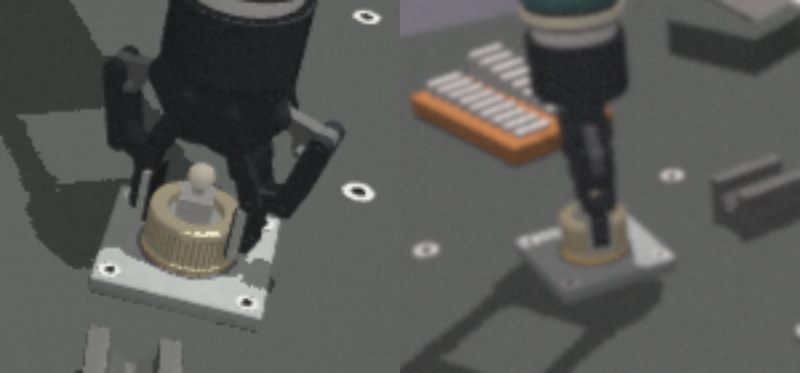

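Home by TCP height is ambiguous: 21.3, where 20.6–21.5 would be home. The tool tilt since the grip suggests the collar is cocked about 0.02 rad. I'll level it with sideways nudges while pushing.

```bash
python3 -m inch '[[[1.5,1.5,3],0]]' >/dev/null; python3 st.py; python3 -m inch '[[[1.5,1.5,3],0]]'  >/dev/null; python3 st.py; python3 -m inch '[[[1.5,1.5,3],0]]'  >/dev/null; python3 st.py
```

```text
t 29.40 q [ 0.4727  0.3715  1.8851 -0.0125  0.8947  2.3812] dq [-0.029 -0.002  0.001  0.059  0.003 -0.06 ] tcp [542.  301.3  21.5] xdeg -18.89 tilt(z in world) [-0.0043 -0.0132] F [-14.9   9.7  12.6] w 0.0515
t 29.48 q [ 0.4707  0.3716  1.8852 -0.0076  0.8947  2.3764] dq [-0.023  0.    -0.002  0.056  0.002 -0.055] tcp [541.9 301.4  21.4] xdeg -18.91 tilt(z in world) [-0.0061 -0.0098] F [-12.2   4.2  18.8] w 0.0512
t 29.57 q [ 0.4688  0.3717  1.8852 -0.0031  0.8949  2.3716] dq [-0.023  0.001 -0.001  0.054  0.002 -0.057] tcp [541.9 301.4  21.4] xdeg -18.91 tilt(z in world) [-0.008  -0.0068] F [-13.    1.7  20.3] w 0.0516
```

```bash
python3 -m inch '[[[1.0,1.5,3],0]]' >/dev/null; python3 st.py; python3 -m inch '[[[1.0,1.5,3],0]]'  >/dev/null; python3 st.py; python3 -m inch '[[[1.0,1.5,3],0]]'  >/dev/null; python3 st.py
```

```text
t 29.65 q [4.6740e-01 3.7140e-01 1.8856e+00 3.0000e-04 8.9440e-01 2.3674e+00] dq [-0.017 -0.005  0.006  0.041 -0.007 -0.05 ] tcp [541.9 301.5  21.4] xdeg -18.88 tilt(z in world) [-0.0088 -0.0042] F [-9.5  1.9 19.4] w 0.0516
t 29.73 q [0.4659 0.3711 1.886  0.0037 0.8939 2.3633] dq [-0.019 -0.004  0.005  0.041 -0.005 -0.05 ] tcp [541.9 301.5  21.4] xdeg -18.85 tilt(z in world) [-0.0097 -0.0016] F [-10.8   1.7  19.2] w 0.0512
t 29.82 q [0.4645 0.3709 1.8864 0.0071 0.8934 2.3593] dq [-0.017 -0.003  0.005  0.041 -0.004 -0.046] tcp [541.8 301.5  21.4] xdeg -18.83 tilt(z in world) [-0.0106  0.0009] F [-10.5   0.4  18.8] w 0.0515
```

```bash
python3 -m inch '[[[0,0,0],0],[[0,0,0],0],[[0,0,0],0]]' 0.8 70 >/dev/null; python3 st.py;  python3 - <<'E'
from h import *
a=arm.capture('scene')[200:340,410:560,::-1];b=arm.capture('side')[110:250,180:330,::-1]
cv2.imwrite('pics/z16.png',np.hstack([cv2.resize(a,(400,373)),cv2.resize(b,(400,373))]))
E
python3 st.py
```

```text
t 30.07 q [0.4653 0.3693 1.8851 0.0072 0.8911 2.3559] dq [-0.     0.002 -0.006 -0.004 -0.015 -0.01 ] tcp [543.5 302.9  22.9] xdeg -18.59 tilt(z in world) [-0.0059  0.0033] F [-0.7  0.  -0.5] w 0.0684
t 30.17 q [0.4651 0.3697 1.8851 0.0072 0.8914 2.3563] dq [-0.003  0.003  0.004  0.     0.007  0.004] tcp [543.3 302.7  22.7] xdeg -18.62 tilt(z in world) [-0.0066  0.0029] F [0.5 0.4 0.5] w 0.0686
```

View pics/z16.png

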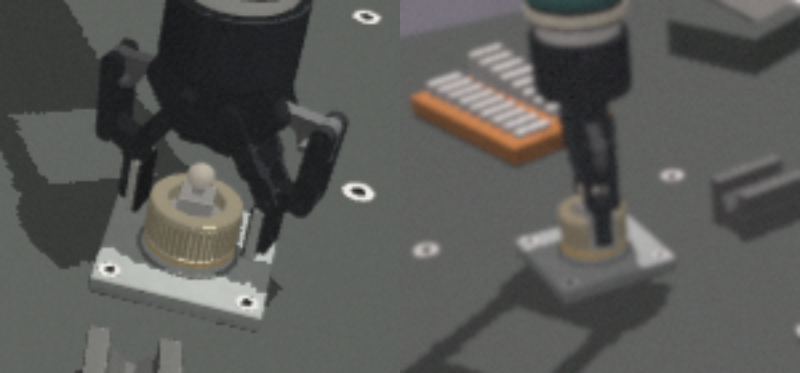

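```bash
python3 -m inch '[[[-1,0.8,-2],0],[[-0.7,0.8,-1],0],[[0,0,0],0]]' >/dev/null; python3 st.py; python3 -m inch '[[[0,0,0],0],[[0,0,0],0],[[0,0,0],0],[[0,0,0],0]]' 0 60 >/dev/null; python3 st.py
```

```text
t 30.42 q [0.4646 0.3636 1.8897 0.0066 0.8943 2.3559] dq [-0.002  0.007 -0.001 -0.001 -0.006 -0.001] tcp [541.  301.   24.4] xdeg -18.60 tilt(z in world) [-0.0077  0.0019] F [-0.6  0.4 -0.5] w 0.0682
t 30.75 q [0.4643 0.3637 1.8897 0.0069 0.8942 2.3559] dq [ 0.002 -0.001  0.001  0.     0.001 -0.001] tcp [541.  300.9  24.4] xdeg -18.63 tilt(z in world) [-0.0078  0.0021] F [-0.6  0.6  1. ] w 0.0526
```

```bash
python3 -m inch '[[[0,0,2],0],[[0,0,2],0]]' >/dev/null; python3 st.py; python3 -m inch '[[[0,0,2],0],[[0,0,2],0]]' >/dev/null; python3 st.py
```

```text
t 30.92 q [0.4644 0.3682 1.8909 0.0069 0.8884 2.3559] dq [-0.     0.027  0.007 -0.002 -0.031 -0.001] tcp [541.1 301.   21.1] xdeg -18.62 tilt(z in world) [-0.0077  0.0021] F [-1.6 -0.6  5.1] w 0.0524
t 31.08 q [0.4645 0.3714 1.8912 0.0067 0.8856 2.3558] dq [ 0.001  0.008 -0.005 -0.001  0.009 -0.   ] tcp [541.2 301.   18.9] xdeg -18.61 tilt(z in world) [-0.0082  0.0017] F [-8.8 -3.7 22.8] w 0.0525
```

```bash
python3 -m inch '[[[0,0,2],0]]' >/dev/null; python3 st.py; python3 -m inch '[[[0,0,2.5],0]]' >/dev/null; python3 st.py; python3 -m inch '[[[0,0,3],0]]' >/dev/null; python3 st.py
```

```text
t 31.17 q [0.4645 0.3717 1.8906 0.0067 0.8866 2.3558] dq [ 0.002  0.003 -0.006 -0.     0.01  -0.   ] tcp [541.2 301.   19. ] xdeg -18.61 tilt(z in world) [-0.0088  0.0014] F [-6.8 -3.4 19.5] w 0.0522
t 31.25 q [0.4645 0.3722 1.8901 0.0066 0.8874 2.3559] dq [ 0.     0.005 -0.006 -0.002  0.012  0.002] tcp [541.1 301.   19. ] xdeg -18.60 tilt(z in world) [-0.0095  0.001 ] F [-8.3 -4.7 20.2] w 0.0524
t 31.33 q [0.4646 0.3726 1.8895 0.0065 0.8882 2.3559] dq [-0.001  0.005 -0.006 -0.002  0.01  -0.001] tcp [541.2 301.   18.9] xdeg -18.60 tilt(z in world) [-0.01    0.0006] F [-8.9 -5.4 24.3] w 0.0526
```

```bash
python3 - <<'E'
from h import *
a,b,c,d=[cv2.imread(f'pics/z{k}.png') for k in (13,14,16,15)]
arr=arm.capture('scene')[200:340,410:560,::-1];bs=arm.capture('side')[110:250,180:330,::-1]
e=np.hstack([cv2.resize(arr,(400,373)),cv2.resize(bs,(400,373))]);cv2.imwrite('pics/z17.png',e)
def sub(i,x,y0,y1):
    g=cv2.GaussianBlur(i,(0,0),1.5)[:,:,2].astype(float)[:,x-1:x+2].mean(1); dd=np.gradient(g); k=y0+dd[y0:y1].argmax()
    y=np.arange(k-4,k+5);w=np.clip(dd[k-4:k+5],0,None);return (y*w).sum()/w.sum()
for x in range(165,190,3): print(x,[round(sub(i,x,y0,y0+32),1) for i,y0 in ((a,160),(c,165),(b,172),(d,172),(e,172))])
# ball centre
for n,i in (('13',a),('16',c),('14',b),('17',e)):
    g=cv2.GaussianBlur(i,(0,0),1.5)[:,:,2].astype(float); print(n,'ball top',round(sub(i,200,150,175),1))
E
cat > cmp2.py <<'E'
from h import *
ims=[cv2.imread(f'pics/z{k}.png')[150:290,130:260] for k in (13,16,14,17)]
cv2.imwrite('pics/cmp2.png',np.vstack([np.hstack([cv2.resize(i,None,fx=2.1,fy=2.1) for i in ims[:2]]),np.hstack([cv2.resize(i,None,fx=2.1,fy=2.1) for i in ims[2:]])]))
E
python3 cmp2.py
```

```text
165 [np.float64(171.2), np.float64(177.0), np.float64(183.7), np.float64(183.9), np.float64(183.2)]
168 [np.float64(170.1), np.float64(175.8), np.float64(182.7), np.float64(182.9), np.float64(182.5)]
171 [np.float64(169.0), np.float64(174.8), np.float64(182.0), np.float64(182.4), np.float64(181.4)]
174 [np.float64(168.2), np.float64(174.0), np.float64(181.7), np.float64(181.7), np.float64(180.7)]
177 [np.float64(167.7), np.float64(173.4), np.float64(180.9), np.float64(181.0), np.float64(180.2)]
180 [np.float64(167.1), np.float64(173.1), np.float64(180.5), np.float64(180.7), np.float64(180.1)]
183 [np.float64(167.0), np.float64(172.9), np.float64(180.3), np.float64(180.3), np.float64(180.1)]
186 [np.float64(167.1), np.float64(172.1), np.float64(180.5), np.float64(180.2), np.float64(180.1)]
189 [np.float64(166.8), np.float64(169.4), np.float64(181.5), np.float64(181.1), np.float64(181.1)]
13 ball top 162.2
16 ball top 162.4
14 ball top 162.4
17 ball top 162.5
```

View pics/cmp2.png

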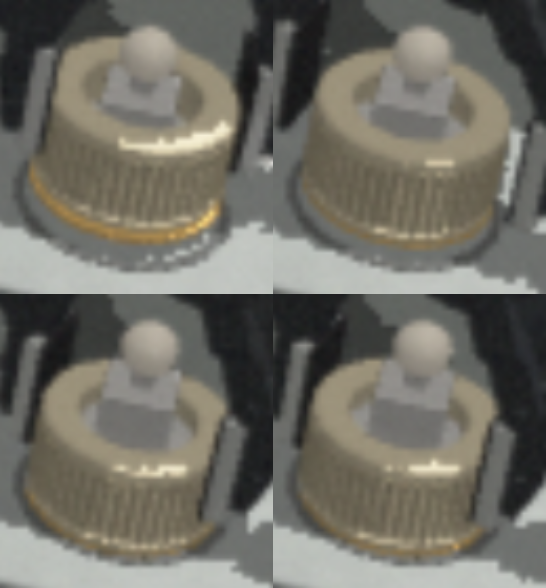

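```bash
python3 - <<'E'
from h import *
a=cv2.imread('pics/c7.png')[255:315,440:520]
b=cv2.imread('pics/w7.png')[95:180,280:370]
cv2.imwrite('pics/c7z.png',np.hstack([cv2.resize(a,(420,315),interpolation=cv2.INTER_CUBIC),cv2.resize(b,(334,315),interpolation=cv2.INTER_CUBIC)]))
E
```

```text
(no output)
```

View pics/c7z.png

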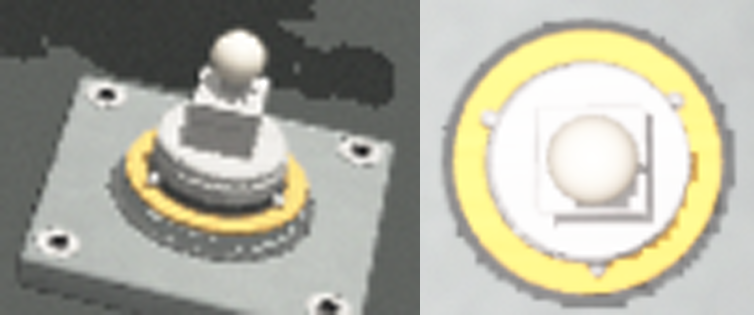

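```bash
python3 -m inch '[[[0,0,2.5],0]]' 0 20 >/dev/null; python3 st.py; python3 -m inch '[[[0,0,2.5],0.02]]' >/dev/null; python3 st.py; python3 -m inch '[[[0,0,2.5],-0.02]]' >/dev/null; python3 st.py; python3 -m inch '[[[-1,0,2.5],0]]' >/dev/null; python3 st.py; python3 -m inch '[[[0,0,2.5],0]]' >/dev/null; python3 st.py
```

```text
t 31.52 q [0.4646 0.3726 1.8894 0.0064 0.8886 2.3559] dq [ 0.002  0.    -0.003 -0.     0.006 -0.001] tcp [541.1 301.   19. ] xdeg -18.59 tilt(z in world) [-0.0102  0.0005] F [-5.9 -3.3 15.1] w 0.0521
t 31.60 q [0.4647 0.3727 1.8891 0.0062 0.8887 2.3756] dq [ 0.002  0.002 -0.002 -0.003  0.     0.26 ] tcp [541.2 301.   19. ] xdeg -19.71 tilt(z in world) [-0.0101  0.0003] F [-6.  -2.4 16.2] w 0.0523
t 31.68 q [0.4647 0.373  1.8888 0.0063 0.8888 2.3563] dq [-0.     0.001 -0.002  0.002  0.001 -0.28 ] tcp [541.3 301.1  19. ] xdeg -18.61 tilt(z in world) [-0.0102  0.0003] F [-7.5 -4.8 17.1] w 0.0522
t 31.77 q [0.4654 0.3723 1.8897 0.0049 0.8873 2.357 ] dq [ 0.011 -0.008  0.012 -0.018 -0.02   0.043] tcp [541.3 301.2  19. ] xdeg -18.56 tilt(z in world) [-0.0086 -0.    ] F [-2.1 -6.6 15.4] w 0.0526
t 31.85 q [0.4653 0.3725 1.8894 0.0049 0.8876 2.3572] dq [-0.001  0.004 -0.006  0.001  0.007 -0.007] tcp [541.4 301.1  19. ] xdeg -18.58 tilt(z in world) [-0.0088 -0.0002] F [-7.9 -3.2 19.1] w 0.0524
```

```bash
python3 - <<'E'
from h import *
sc=arm.camera_params('scene')
i=cv2.imread('pics/z17.png')[:,:400]
f=373/140
C=np.array([.5405,.3013]);d=np.array([-.932,-.363])
B=proj(sc,(*C,.066));P=np.array(sc['pose']);fpx=240/np.tan(np.radians(sc['fov_y']/2))
dist=np.linalg.norm(P[:3,3]-np.array([*C,.066]));r=8e-3*fpx/dist
print('ball pred zoom',(B-[410,200])*f,'r',r*f)
for R in (.027,.0263):
  for z in (.055,.051,.046,.045,.044):
    th=np.linspace(0,2*np.pi,721);E=np.array([(proj(sc,(C[0]+R*np.cos(t),C[1]+R*np.sin(t),z))-[410,200])*f for t in th])
    # rear edge v at columns relative to ball column
    bc=(B-[410,200])*f
    out=[]
    for dx in (-35,-26,-17):
        m=abs(E[:,0]-(bc[0]+dx))<1.2; out.append(round(E[m][:,1].min()-(bc[1]-r*f),1))
    print(R,z,out)
g=cv2.cvtColor(i,cv2.COLOR_BGR2GRAY)
for n in (7,13,14,16,17):
    j=cv2.imread('pics/z%d.png'%n) if n!=7 else cv2.resize(cv2.imread('pics/c7.png')[200:340,410:560],(400,373))
    g=cv2.GaussianBlur(cv2.cvtColor(j,cv2.COLOR_BGR2GRAY),(0,0),1)[140:200,170:230]
    c=cv2.HoughCircles(g,cv2.HOUGH_GRADIENT,1,50,param1=80,param2=8,minRadius=10,maxRadius=17);print(n,c[0,0]+[170,140,0] if c is not None else None)
E
```

```text
ball pred zoom [199.26774476 173.17506689] r 12.856866194189827
0.027 0.055 [np.float64(4.4), np.float64(1.9), np.float64(1.0)]
0.027 0.051 [np.float64(9.3), np.float64(7.0), np.float64(6.2)]
0.027 0.046 [np.float64(15.4), np.float64(13.4), np.float64(12.7)]
0.027 0.045 [np.float64(16.6), np.float64(14.7), np.float64(14.0)]
0.027 0.044 [np.float64(17.8), np.float64(15.9), np.float64(15.3)]
0.0263 0.055 [np.float64(5.3), np.float64(2.7), np.float64(1.7)]
0.0263 0.051 [np.float64(10.1), np.float64(7.8), np.float64(6.9)]
0.0263 0.046 [np.float64(16.2), np.float64(14.1), np.float64(13.4)]
0.0263 0.045 [np.float64(17.5), np.float64(15.4), np.float64(14.7)]
0.0263 0.044 [np.float64(18.7), np.float64(16.6), np.float64(16.0)]
7 [201.5        173.5         11.80000019]
13 [200.5        173.5         11.80000019]
14 [201.5 175.5  13. ]
16 [200.5        177.5         15.10000038]
17 [201.5        176.5         14.10000038]
```

```bash
python3 -m inch '[[[0,0,-2],0],[[0,0,-0.5],0]]' 0 60 >/dev/null; python3 st.py; python3 -m inch '[[[0,0,-1],0],[[0,0,0],0]]' >/dev/null; python3 st.py;python3 -m inch '[[[0,0,-1],0],[[0,0,0],0]]' >/dev/null; python3 st.py
```

```text
t 32.02 q [0.4652 0.3673 1.8881 0.0052 0.8938 2.3574] dq [-0.002 -0.009  0.003  0.     0.001  0.   ] tcp [541.4 301.1  22.8] xdeg -18.60 tilt(z in world) [-0.0086  0.0002] F [-1.2 -0.2  1.3] w 0.0525
t 32.18 q [0.4652 0.3661 1.8881 0.0052 0.8947 2.3574] dq [-0.001  0.004  0.004 -0.    -0.01   0.001] tcp [541.4 301.1  23.6] xdeg -18.60 tilt(z in world) [-0.0083  0.0004] F [-0.8 -0.1  2.2] w 0.0520
t 32.35 q [0.4652 0.3658 1.8879 0.0052 0.8953 2.3574] dq [-0.001  0.008  0.002 -0.    -0.009 -0.001] tcp [541.4 301.1  23.9] xdeg -18.60 tilt(z in world) [-0.0084  0.0003] F [-1.7 -0.1  3. ] w 0.0521
```

```bash
python3 -m inch '[[[0,0,-1],0],[[0,0,-0.5],0]]' >/dev/null; python3 st.py; python3 -m inch '[[[0,0,-1],0],[[0,0,0],0]]' >/dev/null; python3 st.py;python3 -m inch '[[[0,0,-1],0],[[0,0,0],0]]' >/dev/null; python3 st.py;python3 -m inch '[[[0,0,-1],0],[[0,0,0],0]]' >/dev/null; python3 st.py
```

```text
t 32.52 q [0.4652 0.365  1.8874 0.0052 0.8968 2.3574] dq [ 0.002 -0.001 -0.002  0.001  0.004  0.   ] tcp [541.3 301.2  24.5] xdeg -18.60 tilt(z in world) [-0.0087  0.0002] F [-0.3  0.3  0.4] w 0.0525
t 32.68 q [0.4652 0.3644 1.887  0.0052 0.898  2.3574] dq [ 0.002  0.004  0.003 -0.    -0.004  0.   ] tcp [541.4 301.2  25.1] xdeg -18.60 tilt(z in world) [-0.0087  0.0002] F [ 0.1 -0.5  1. ] w 0.0524
t 32.85 q [0.4652 0.3635 1.8866 0.0052 0.8994 2.3574] dq [ 0.     0.004  0.    -0.001 -0.005  0.001] tcp [541.4 301.2  25.9] xdeg -18.61 tilt(z in world) [-0.0089  0.0001] F [-0.   0.4  1.8] w 0.0521
t 33.02 q [0.4652 0.3627 1.8867 0.0054 0.9009 2.3574] dq [-0.002  0.005  0.007  0.003 -0.007 -0.   ] tcp [540.9 301.   26.3] xdeg -18.60 tilt(z in world) [-0.0096 -0.0001] F [ 0.1  0.4 -2.4] w 0.0524
```

The spring let go of the collar at TCP z ≈ 26.0 and the hard stop was at 18.95. That is the full 7 mm ring travel, so the stop is the home seat. I'll push back home and hold.

```bash
python3 -m inch '[[[0,0,2],0],[[0,0,2],0],[[0,0,2],0],[[0,0,2],0]]' 0 70 >/dev/null; python3 st.py; python3 -m inch '[[[0,0,2],0],[[0,0,2],0],[[0,0,2.5],0]]' >/dev/null; python3 st.py;python3 -m inch '[[[0,0,2.5],0]]' >/dev/null; python3 st.py
```

```text
t 33.35 q [0.4653 0.3716 1.8896 0.0052 0.8891 2.3572] dq [-0.002  0.026  0.008 -0.001 -0.032  0.001] tcp [540.9 301.1  19.5] xdeg -18.59 tilt(z in world) [-0.0096 -0.0003] F [-2.3 -0.8  5.8] w 0.0525
t 33.60 q [0.4654 0.3733 1.8882 0.0052 0.8907 2.3571] dq [-0.     0.005 -0.007  0.001  0.008 -0.001] tcp [541.  301.1  19. ] xdeg -18.58 tilt(z in world) [-0.0113 -0.0012] F [-7.7 -4.1 20.4] w 0.0525
t 33.68 q [0.4654 0.3736 1.8878 0.0051 0.8914 2.3572] dq [-0.001  0.004 -0.004 -0.     0.01  -0.   ] tcp [540.9 301.1  19.1] xdeg -18.58 tilt(z in world) [-0.0118 -0.0015] F [-7.8 -3.8 17.2] w 0.0521
```

```bash
python3 - <<'E'
from h import *
cv2.imwrite('pics/c18.png',arm.capture('scene')[:,:,::-1])
for k in range(4): arm.capture('side')
E
python3 st.py
```

```text
t 33.93 q [0.4654 0.3735 1.8879 0.0051 0.8911 2.3571] dq [-0.     0.001 -0.002  0.001 -0.     0.002] tcp [541.  301.1  19.1] xdeg -18.57 tilt(z in world) [-0.0116 -0.0013] F [-8.5 -3.  17.3] w 0.0524
```

View pics/c18.png

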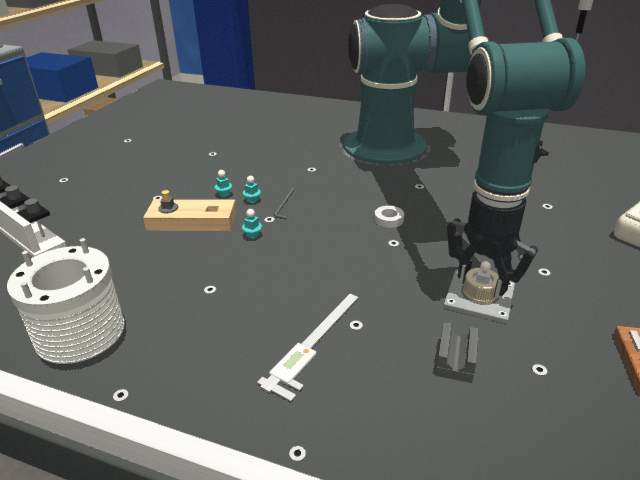

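Final scene view: the collar is home on the mount at (483,286) and held by the gripper. The spare is still in the rack at (167,203), and the bystanders look unmoved. The push holds steady at about 17 N.

```bash
python3 -c "
from plant import arm
print(arm.sign_off())"
```

```text
the job is handed in; nothing more can be done
None
```

The sphere is plugged into the mount and released. The collar is over it with its keyways on the pins, pushed home on the flange, and still held there. I handed in at about 34 s of the 72 s allowed.

**Sphere:** I took it from the rack by its square body and plugged it in. My first try touched the socket edge with about 30 N, so I shifted about 2.5 mm and it slid in to a hard stop. After I let go, the camera showed its flange flush on the spigot.

**Collar:** It dropped over the pins after about 104° of turn, because I turned the longer way round. I then pushed it down to a hard stop.

**Checks that disagreed:** At first the heights left the seat in doubt. From the pins to the stop I measured about 10.3 mm with the arm and 10 mm in the images, against the expected 11 mm. I opened the gripper once, let the spring lift the collar, gripped it again and lifted it slowly. The spring let go of it about 7 mm above the stop, which is the full ring travel, so I take the stop as home. I did not find the cause of the earlier shortfall; contact give at the pins is my best guess.

**At hand-in:** The net push was steady at about 17 N up, with about 9 N sideways. The tool leaned about 0.01 rad. In the last scene picture the spare and the other things on the granite look unmoved.

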